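# Finish the criss-cross drying stack of beech slats

## Task

Three damp beech slats are draining in the wire rack; stack them on the half-built criss-cross pile on the plywood board so that air gets all round them. First complete the unfinished layer by laying a slat flat beside the single one, parallel to it and as far apart as the pair below, then lay the other two flat across the top, square, in line with the lowest pair. Lay them down rather than drop them, and leave the pile and the other things on the bench where they are.

Things in the scene. Friction and masses are not known exactly. Their poses are not given: they have to be found in the camera images.
- rack: fixed wire draining rack in a 215 x 165 mm drip pan (rim 12 mm high); origin on the bench under its middle, x across its three slots (56 mm apart), y along the slats. Slats lean 35 deg from vertical to its -x (robot) side, lower long edge 45 mm above the bench in the crook of 6 mm L-shaped wires at y = -55 and +55 mm, free between them, and draw out upwards along their slope
- slat_a: beech slat, 160 x 44 x 14 mm, about 75 g, like all the others; origin at its centre, x along its length, y across its width, z through its thickness (either face may end up on top). Starts in the -x slot of the rack, standing on a long edge, centre 67 mm above the bench; its y points up the slope, its z out of the upper face (away from the robot)
- slat_b: beech slat, 160 x 44 x 14 mm, about 75 g, like all the others; origin at its centre, x along its length, y across its width, z through its thickness (either face may end up on top). Starts in the middle slot of the rack, standing on a long edge, centre 67 mm above the bench; its y points up the slope, its z out of the upper face (away from the robot)
- slat_c: beech slat, 160 x 44 x 14 mm, about 75 g, like all the others; origin at its centre, x along its length, y across its width, z through its thickness (either face may end up on top). Starts in the +x slot of the rack, standing on a long edge, centre 67 mm above the bench; its y points up the slope, its z out of the upper face (away from the robot)
- board: fixed plywood board 180 x 180 x 12 mm at any yaw; origin under its centre. Bearers along its x at y = -48 and +48 mm, tops at z = 30 mm. Finished pile: log-cabin fashion, ends overhanging 10 mm, centred, three pairs of slats: bottom along y at x = -48 and +48 (centres at z = 37), middle along x at y = -48 and +48 (z = 51), top along y at x = -48 and +48 mm (z = 65)
- laid_1: beech slat, 160 x 44 x 14 mm, about 75 g, like all the others; origin at its centre, x along its length, y across its width, z through its thickness (either face may end up on top). Already lies in the bottom layer at the board's x = -48 mm
- laid_2: beech slat, 160 x 44 x 14 mm, about 75 g, like all the others; origin at its centre, x along its length, y across its width, z through its thickness (either face may end up on top). Already lies in the bottom layer at the board's x = +48 mm
- laid_3: beech slat, 160 x 44 x 14 mm, about 75 g, like all the others; origin at its centre, x along its length, y across its width, z through its thickness (either face may end up on top). Already lies in the middle layer at the board's y = +48 mm; the place at y = -48 mm is empty
- gap (a point): point fixed to the board: where the centre of the slat missing from the middle layer (along the board's x) belongs
- top_1 (a point): point fixed to the board: where the centre of one of the two top slats (along the board's y), above laid_1 belongs
- top_2 (a point): point fixed to the board: where the centre of the other top slat (along the board's y), above laid_2 belongs
- low_1 (a point): point fixed to the board: where the centre of laid_1 belongs
- low_2 (a point): point fixed to the board: where the centre of laid_2 belongs
- mid_1 (a point): point fixed to the board: where the centre of laid_3 belongs
- spray_can: aerosol can, 60 mm diameter, 150 mm tall, standing; origin at the centre of its base. A bystander
- sanding_block: cork sanding block 65 x 110 x 34 mm; origin at the centre of its underside. A bystander
- caliper: digital caliper lying flat, 210 mm long along its y, at most 13 mm high; origin under the middle of its beam. A bystander
Things that resemble listed ones, but are neither listed nor needed, are in the scene too. What is shaped like the slat_b but blue or pink is not meant.

How it is judged:
On the way, in this order (a step that is already met when the one before it is completed fails the run):
1. a slat from the rack lies in the empty place of the middle layer, let go ((((distance between slat_a and gap below 0.018 m and angle between the x axis of slat_a and the x axis of board, either way round below 0.18 rad and angle between the z axis of slat_a and the z axis of board, either way round below 0.08 rad) and contact force between the fingers and slat_a below 0.05 N) or ((distance between slat_b and gap below 0.018 m and angle between the x axis of slat_b and the x axis of board, either way round below 0.18 rad and angle between the z axis of slat_b and the z axis of board, either way round below 0.08 rad) and contact force between the fingers and slat_b below 0.05 N) or ((distance between slat_c and gap below 0.018 m and angle between the x axis of slat_c and the x axis of board, either way round below 0.18 rad and angle between the z axis of slat_c and the z axis of board, either way round below 0.08 rad) and contact force between the fingers and slat_c below 0.05 N))), for 0.2 s.
2. a second slat from the rack lies crosswise on the completed middle layer, let go ((((distance between slat_a and gap below 0.018 m and angle between the x axis of slat_a and the x axis of board, either way round below 0.18 rad and angle between the z axis of slat_a and the z axis of board, either way round below 0.08 rad) and ((distance between slat_b and top_1 below 0.018 m and angle between the x axis of slat_b and the y axis of board, either way round below 0.18 rad and angle between the z axis of slat_b and the z axis of board, either way round below 0.08 rad) or (distance between slat_b and top_2 below 0.018 m and angle between the x axis of slat_b and the y axis of board, either way round below 0.18 rad and angle between the z axis of slat_b and the z axis of board, either way round below 0.08 rad)) and contact force between the fingers and slat_b below 0.05 N) or ((distance between slat_a and gap below 0.018 m and angle between the x axis of slat_a and the x axis of board, either way round below 0.18 rad and angle between the z axis of slat_a and the z axis of board, either way round below 0.08 rad) and ((distance between slat_c and top_1 below 0.018 m and angle between the x axis of slat_c and the y axis of board, either way round below 0.18 rad and angle between the z axis of slat_c and the z axis of board, either way round below 0.08 rad) or (distance between slat_c and top_2 below 0.018 m and angle between the x axis of slat_c and the y axis of board, either way round below 0.18 rad and angle between the z axis of slat_c and the z axis of board, either way round below 0.08 rad)) and contact force between the fingers and slat_c below 0.05 N) or ((distance between slat_b and gap below 0.018 m and angle between the x axis of slat_b and the x axis of board, either way round below 0.18 rad and angle between the z axis of slat_b and the z axis of board, either way round below 0.08 rad) and ((distance between slat_a and top_1 below 0.018 m and angle between the x axis of slat_a and the y axis of board, either way round below 0.18 rad and angle between the z axis of slat_a and the z axis of board, either way round below 0.08 rad) or (distance between slat_a and top_2 below 0.018 m and angle between the x axis of slat_a and the y axis of board, either way round below 0.18 rad and angle between the z axis of slat_a and the z axis of board, either way round below 0.08 rad)) and contact force between the fingers and slat_a below 0.05 N) or ((distance between slat_b and gap below 0.018 m and angle between the x axis of slat_b and the x axis of board, either way round below 0.18 rad and angle between the z axis of slat_b and the z axis of board, either way round below 0.08 rad) and ((distance between slat_c and top_1 below 0.018 m and angle between the x axis of slat_c and the y axis of board, either way round below 0.18 rad and angle between the z axis of slat_c and the z axis of board, either way round below 0.08 rad) or (distance between slat_c and top_2 below 0.018 m and angle between the x axis of slat_c and the y axis of board, either way round below 0.18 rad and angle between the z axis of slat_c and the z axis of board, either way round below 0.08 rad)) and contact force between the fingers and slat_c below 0.05 N) or ((distance between slat_c and gap below 0.018 m and angle between the x axis of slat_c and the x axis of board, either way round below 0.18 rad and angle between the z axis of slat_c and the z axis of board, either way round below 0.08 rad) and ((distance between slat_a and top_1 below 0.018 m and angle between the x axis of slat_a and the y axis of board, either way round below 0.18 rad and angle between the z axis of slat_a and the z axis of board, either way round below 0.08 rad) or (distance between slat_a and top_2 below 0.018 m and angle between the x axis of slat_a and the y axis of board, either way round below 0.18 rad and angle between the z axis of slat_a and the z axis of board, either way round below 0.08 rad)) and contact force between the fingers and slat_a below 0.05 N) or ((distance between slat_c and gap below 0.018 m and angle between the x axis of slat_c and the x axis of board, either way round below 0.18 rad and angle between the z axis of slat_c and the z axis of board, either way round below 0.08 rad) and ((distance between slat_b and top_1 below 0.018 m and angle between the x axis of slat_b and the y axis of board, either way round below 0.18 rad and angle between the z axis of slat_b and the z axis of board, either way round below 0.08 rad) or (distance between slat_b and top_2 below 0.018 m and angle between the x axis of slat_b and the y axis of board, either way round below 0.18 rad and angle between the z axis of slat_b and the z axis of board, either way round below 0.08 rad)) and contact force between the fingers and slat_b below 0.05 N))), for 0.2 s.
At the end, for the whole second after the job is handed in: Three layers of two slats: the first three still in place, one from the rack in the middle gap, two across the top. Each lies flat (within 4.5 degrees), its centre within 18 mm of its place and within 10 degrees of square, released, at rest ((((distance between slat_a and gap below 0.018 m and angle between the x axis of slat_a and the x axis of board, either way round below 0.18 rad and angle between the z axis of slat_a and the z axis of board, either way round below 0.08 rad) and (distance between slat_b and top_1 below 0.018 m and angle between the x axis of slat_b and the y axis of board, either way round below 0.18 rad and angle between the z axis of slat_b and the z axis of board, either way round below 0.08 rad) and (distance between slat_c and top_2 below 0.018 m and angle between the x axis of slat_c and the y axis of board, either way round below 0.18 rad and angle between the z axis of slat_c and the z axis of board, either way round below 0.08 rad)) or ((distance between slat_a and gap below 0.018 m and angle between the x axis of slat_a and the x axis of board, either way round below 0.18 rad and angle between the z axis of slat_a and the z axis of board, either way round below 0.08 rad) and (distance between slat_c and top_1 below 0.018 m and angle between the x axis of slat_c and the y axis of board, either way round below 0.18 rad and angle between the z axis of slat_c and the z axis of board, either way round below 0.08 rad) and (distance between slat_b and top_2 below 0.018 m and angle between the x axis of slat_b and the y axis of board, either way round below 0.18 rad and angle between the z axis of slat_b and the z axis of board, either way round below 0.08 rad)) or ((distance between slat_b and gap below 0.018 m and angle between the x axis of slat_b and the x axis of board, either way round below 0.18 rad and angle between the z axis of slat_b and the z axis of board, either way round below 0.08 rad) and (distance between slat_a and top_1 below 0.018 m and angle between the x axis of slat_a and the y axis of board, either way round below 0.18 rad and angle between the z axis of slat_a and the z axis of board, either way round below 0.08 rad) and (distance between slat_c and top_2 below 0.018 m and angle between the x axis of slat_c and the y axis of board, either way round below 0.18 rad and angle between the z axis of slat_c and the z axis of board, either way round below 0.08 rad)) or ((distance between slat_b and gap below 0.018 m and angle between the x axis of slat_b and the x axis of board, either way round below 0.18 rad and angle between the z axis of slat_b and the z axis of board, either way round below 0.08 rad) and (distance between slat_c and top_1 below 0.018 m and angle between the x axis of slat_c and the y axis of board, either way round below 0.18 rad and angle between the z axis of slat_c and the z axis of board, either way round below 0.08 rad) and (distance between slat_a and top_2 below 0.018 m and angle between the x axis of slat_a and the y axis of board, either way round below 0.18 rad and angle between the z axis of slat_a and the z axis of board, either way round below 0.08 rad)) or ((distance between slat_c and gap below 0.018 m and angle between the x axis of slat_c and the x axis of board, either way round below 0.18 rad and angle between the z axis of slat_c and the z axis of board, either way round below 0.08 rad) and (distance between slat_a and top_1 below 0.018 m and angle between the x axis of slat_a and the y axis of board, either way round below 0.18 rad and angle between the z axis of slat_a and the z axis of board, either way round below 0.08 rad) and (distance between slat_b and top_2 below 0.018 m and angle between the x axis of slat_b and the y axis of board, either way round below 0.18 rad and angle between the z axis of slat_b and the z axis of board, either way round below 0.08 rad)) or ((distance between slat_c and gap below 0.018 m and angle between the x axis of slat_c and the x axis of board, either way round below 0.18 rad and angle between the z axis of slat_c and the z axis of board, either way round below 0.08 rad) and (distance between slat_b and top_1 below 0.018 m and angle between the x axis of slat_b and the y axis of board, either way round below 0.18 rad and angle between the z axis of slat_b and the z axis of board, either way round below 0.08 rad) and (distance between slat_a and top_2 below 0.018 m and angle between the x axis of slat_a and the y axis of board, either way round below 0.18 rad and angle between the z axis of slat_a and the z axis of board, either way round below 0.08 rad))) and distance between laid_1 and low_1 below 0.018 m and angle between the x axis of each of laid_1, laid_2 and the y axis of board, either way round below 0.18 rad and angle between the z axis of each of laid_1, laid_2, laid_3 and the z axis of board, either way round below 0.08 rad and distance between laid_2 and low_2 below 0.018 m and distance between laid_3 and mid_1 below 0.018 m and angle between the x axis of laid_3 and the x axis of board, either way round below 0.18 rad and linear speed of each of slat_a, slat_b, slat_c, laid_1, laid_2, laid_3 below 0.03 m/s and contact force between the fingers and slat_a below 0.05 N and contact force between the fingers and slat_b below 0.05 N and contact force between the fingers and slat_c below 0.05 N); the robot touches nothing.
It fails at once if a slat of the half-built pile is shoved more than 20 mm (distance of any of laid_1, laid_2, laid_3 from where it was at the start of the episode above 0.02 m).
It fails at once if a bystander is moved more than 20 mm (distance of any of spray_can, sanding_block, caliper from where it was at the start of the episode above 0.02 m).
It fails at once if a slat is dropped (falls free, out of the gripper, faster than 0.9 m/s, as from over 40 mm) ((linear speed of slat_a above 0.9 m/s and contact force between the fingers and slat_a below 0.05 N) or (linear speed of slat_b above 0.9 m/s and contact force between the fingers and slat_b below 0.05 N) or (linear speed of slat_c above 0.9 m/s and contact force between the fingers and slat_c below 0.05 N)).
It also fails if it takes over 70 s, if anything falls off the work surface, if the arm or the gripper's body presses on something with over 40 N, if the wrist force passes 120 N, or if a joint passes its speed limit or range.

## Robot

A 6-joint arm with a two-finger parallel gripper is mounted at the origin on the work surface. World frame = base frame: x ahead of the robot, y to its left, z up, the work surface at z = 0. Lengths are in m, angles in rad, forces in N, time in s.
With the tool pointing down it reaches from about 0.35 to 0.925 m from the base axis. Payload 6.4 kg.
Tool frame: the origin (TCP) lies midway between the tips of the shut fingers; the grasp point (between the pads) lies manip.grasp_offset behind it (manip.grasp_offset is the distance from the TCP to the grasp point, in m); z points along the fingers, y is the line along which they close (so a half turn about z gives the same grasp; the last joint's range is limited). The gripper opens to 94 mm and grips with 3 to 60 N. Pads are 16 mm wide; open, the fingers measure 119 mm over their backs; the gripper's body (75 mm by 177 mm) begins 78 mm behind the grasp point.
Start: joints at [1.155, 0.245, 1.558, -0, 1.339, -0.174], TCP at [0.156, 0.631, 0.205] pointing down, gripper open.
Joint ranges: [-3.13, 3.13], [-1.02, 2.26], [0.13, 2.54], [-0.95, 4.09], [0.21, 2.88], [-2.74, 2.74]. Speed limits (rad/s): [2.57, 2.57, 3.14, 3.14, 3.14, 3.14].

## Interface

Orientations are given as a unit quaternion [w, x, y, z].
In Python, from workcell import get_state, eyes, manip gives the robot as it stands.
- The arm moves only by the tool jog_arm, never from a script. Its argument "targets" is a list of rows, each an object of numbers: "dx", "dy", "dz": the shift along the tool's x, y, z as a fraction of full scale; "rx", "ry", "rz": the turn, a rotation vector about the tool's x, y, z as a fraction of full scale. A call has 1 to 12 rows; each row shifts and turns the commanded pose from where the row before left it, along the tool's axes as they then stand; what a row does not reach is not made up. Full scale, the value 1, is 5 cm for a shift and 10 degrees for a turn. A row lasts 1/8 s, in which the tool goes at most 62.5 mm and 10.7 degrees, less where a joint would pass 70% of its speed; a pose out of reach is approached as far as the arm can. A call with a number of a shift or a turn outside -1 to 1 is refused whole. A call with a gripper value outside its range is refused whole. "jaw" is the opening, from 0 (shut) to 1 (fully open), set as the call begins (left out, the last holds). The fingers move at their own pace and stop on an object; "force" is the grip in N (left out, the last holds). Time passes only in rows, so rows that do not move let the fingers close. It gives the time, the measured TCP pose, the force, the opening and the grip force at its end, in the units of the state.
- get_state(): the state, without advancing time (a new reading comes with each control period).
- eyes.snapshot(name): name is "scene" or "top"; returns the picture (384x512x3 uint8, red, green, blue); there is no depth.
- eyes.calibration(name): a dict with "K" (3x3 intrinsics, pixels), "world_to_cam" (4x4, takes a point from world to camera coordinates). Camera axes: x right, y up, looking along -z (the intrinsics and any distortion apply to the point x, -y, -z); pixel columns grow to the right and rows downward; lengths in m; the calibration is good to about 2 mm. A picture is of the moment at which its call begins. calibration takes no time and is no camera call.
- manip.close_job(): hands the job in; it is judged then, once.
The state is a dict: "time_s": time; "joint_positions": joint angles; "joint_velocities": joint speeds; "joint_torque": joint torques, N m; "tcp_pos": TCP position; "eef_rot": TCP orientation; "force": force on the tool from outside, world axes, zero at the start; "torque": the same for the moment, N m; "width": finger opening in m; "finger_force": force on a finger pad.
Only numpy, scipy, OpenCV 4.12 (cv2) and the standard library are available. Lean on these libraries where they do the work, as an engineer would, in place of code of your own. Each camera call takes 0.05 s, during which the arm holds its last target. There are 200 camera calls.

## Working session

There is one attempt and no reset: what is moved stays moved. The work goes in short steps, Python scripts to look and compute and a tool call to move; the robot and the scene stay as the last step left them, time stands still between calls to the robot, and variables do not carry over. Pictures are saved under pics/ and viewed, at most 10 in all, crops included, and the job is handed in when it is done.

Besides the shell and the picture viewer there is one more tool, called after "Call:" by a JSON object that holds its "name" and its "arguments". jog_arm: Moves the arm, as the interface text tells. Its arguments: {"type":"object","properties":{"targets":{"type":"array","items":{"type":"object","properties":{"dx":{"type":"number"},"dy":{"type":"number"},"dz":{"type":"number"},"rx":{"type":"number"},"ry":{"type":"number"},"rz":{"type":"number"}}}},"jaw":{"type":"number"},"force":{"type":"number"}},"required":["targets"]}

```bash
mkdir -p pics; python3 - <<'E'
from workcell import get_state, eyes, manip
import cv2, numpy as np
s=get_state(); print({k:np.round(v,3) for k,v in s.items()}); print(manip.grasp_offset)
for n in("scene","top"):
    im=eyes.snapshot(n); cv2.imwrite(f"pics/{n}0.png",im[:,:,::-1])
    c=eyes.calibration(n); print(n,c)
E
```

```text
{'time_s': np.float64(0.0), 'joint_positions': array([ 1.155,  0.246,  1.559, -0.   ,  1.339, -0.174]), 'joint_velocities': array([-0.001,  0.002, -0.001, -0.001, -0.001,  0.001]), 'joint_torque': array([-1.0000e-03, -4.1582e+01, -3.1461e+01,  6.8000e-02,  3.3000e-02,
       -0.0000e+00]), 'tcp_pos': array([0.155, 0.631, 0.204]), 'eef_rot': array([-0.   ,  0.121,  0.993, -0.001]), 'force': array([ 0.581,  0.934, -0.113]), 'torque': array([ 0.046, -0.031, -0.035]), 'finger_force': np.float64(0.0), 'width': np.float64(0.094)}
0.0188
scene {'K': array([[448.885125  ,   0.        , 255.08586749],
       [  0.        , 448.885125  , 189.79843937],
       [  0.        ,   0.        ,   1.        ]]), 'world_to_cam': array([[-0.80533848,  0.59272161, -0.01053711,  0.49849665],
       [-0.37128089, -0.49044792,  0.78842332,  0.11805224],
       [ 0.46214764,  0.63885986,  0.61504279, -1.33705672],
       [ 0.        ,  0.        ,  0.        ,  1.        ]])}
top {'K': array([[416.05318686,   0.        , 254.11563736],
       [  0.        , 416.05318686, 195.18904865],
       [  0.        ,   0.        ,   1.        ]]), 'world_to_cam': array([[-0.01132059, -0.99966678, -0.02319848, -0.05749279],
       [ 0.99694261, -0.01307743,  0.0770351 , -0.55647397],
       [-0.0773128 , -0.02225547,  0.99675846, -1.30825081],
       [ 0.        ,  0.        ,  0.        ,  1.        ]])}
```

```bash
ls; python3 -c "
import cv2
for n in('scene','top'):
    im=cv2.imread(f'pics/{n}0.png'); cv2.imwrite(f'pics/{n}0b.png',cv2.resize(im,(800,600),interpolation=cv2.INTER_CUBIC))"
```

```text
pics
```

View pics/top0b.png

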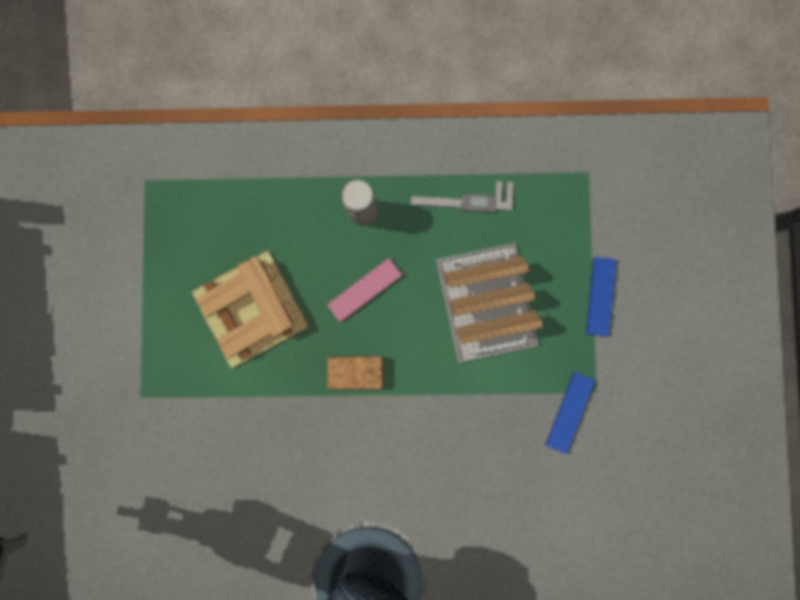

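View pics/scene0b.png

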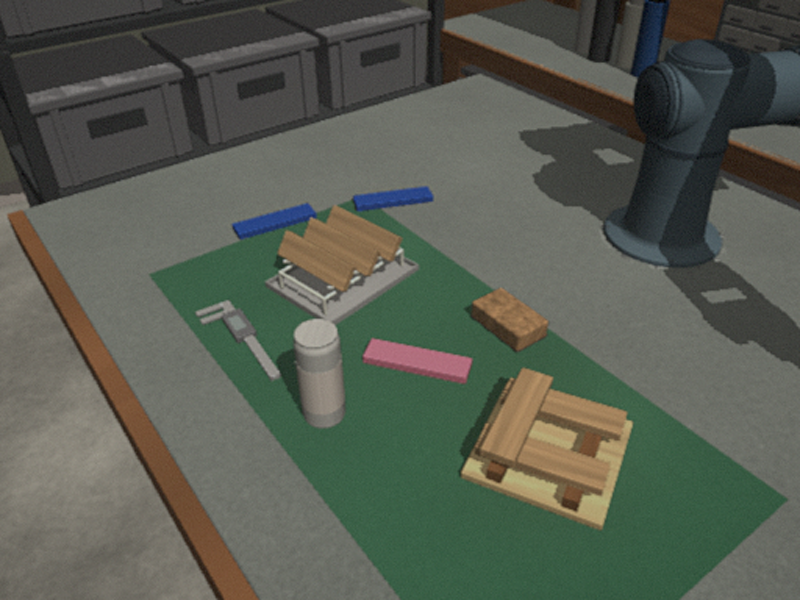

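The top view shows the pile at about (250,310), the rack at (490,300) and the can at (360,200) (800 px scale). The gap is on the pile's left side. I'll zoom in on the pile and rack in both views to pick corners.

```bash
cat > h.py <<'E'
import numpy as np, cv2
from scipy.spatial.transform import Rotation as R
from workcell import get_state, eyes, manip
def ray(n,px):
    c=eyes.calibration(n); K=c["K"]; M=c["world_to_cam"]
    d=np.array([(px[0]-K[0,2])/K[0,0],-(px[1]-K[1,2])/K[1,1],-1.])
    Rm=M[:3,:3]; return -Rm.T@M[:3,3], Rm.T@d/np.linalg.norm(d)
def onz(n,px,z):
    o,d=ray(n,px); return o+d*(z-o[2])/d[2]
def proj(n,p):
    c=eyes.calibration(n); q=c["world_to_cam"]@np.r_[p,1]; K=c["K"]
    return np.array([K[0,2]+K[0,0]*q[0]/-q[2],K[1,2]-K[1,1]*q[1]/-q[2]])
def two(a,b):
    (o1,d1),(o2,d2)=ray("top",a),ray("scene",b)
    A=np.c_[d1,-d2]; t=np.linalg.lstsq(A,o2-o1,rcond=None)[0]
    p,q=o1+d1*t[0],o2+d2*t[1]; return (p+q)/2,np.linalg.norm(p-q)
def crop(im,x0,y0,x1,y1,k,f):
    c=cv2.resize(im[y0:y1,x0:x1,::-1],None,fx=k,fy=k,interpolation=cv2.INTER_CUBIC)
    for x in range(x0,x1,10): cv2.putText(c,str(x),((x-x0)*k,8),0,.3,(255,255,255)); c[:,(x-x0)*k]=c[:,(x-x0)*k]//2+60
    for y in range(y0,y1,10): cv2.putText(c,str(y),(0,(y-y0)*k),0,.3,(255,255,255)); c[(y-y0)*k]=c[(y-y0)*k]//2+60
    cv2.imwrite(f,c)
def rpy_tool(zaxis,yaxis):
    z=np.array(zaxis,float); z/=np.linalg.norm(z); y=np.array(yaxis,float); y-=z*(y@z); y/=np.linalg.norm(y)
    return np.c_[np.cross(y,z),y,z]
def cur():
    s=get_state(); q=s["eef_rot"]; return np.array(s["tcp_pos"]),R.from_quat([q[1],q[2],q[3],q[0]]).as_matrix()
def go(p,Rm=None,start=None):
    """print turn first (tool frame, full-scale units), then shift in the turned frame"""
    p0,R0=cur() if start is None else start
    Rm=R0 if Rm is None else Rm
    w=R.from_matrix(R0.T@Rm).as_rotvec()/np.radians(10); d=Rm.T@(np.array(p)-p0)/.05
    print("turn",np.round(w,2),"shift",np.round(d,2)," shift-in-old",np.round(R0.T@(np.array(p)-p0)/.05,2)); return np.array(p),Rm
E
python3 - <<'E'
import cv2; from h import *
for n,a in (("top",(115,150,205,245)),("scene",(285,225,415,345))):
    im=cv2.imread(f"pics/{n}0.png")[:,:,::-1]; crop(im,*a,6 if n=="top" else 5,f"pics/pile_{n}.png")
a=cv2.imread("pics/top0.png")[:,:,::-1]; crop(a,275,150,355,235,6,"pics/r1.png")
b=cv2.imread("pics/scene0.png")[:,:,::-1]; crop(b,165,125,275,210,6,"pics/r2.png")
def pad(i,h): return cv2.copyMakeBorder(i,0,h-i.shape[0],0,0,0)
A,B=cv2.imread("pics/pile_top.png"),cv2.imread("pics/pile_scene.png"); print(A.shape,B.shape)
E
python3 -c "
import cv2
for n in ('r1','r2'): print(cv2.imread(f'pics/{n}.png').shape)"
```

```text
(570, 540, 3) (600, 650, 3)
(510, 480, 3)
(510, 660, 3)
```

View pics/pile_top.png

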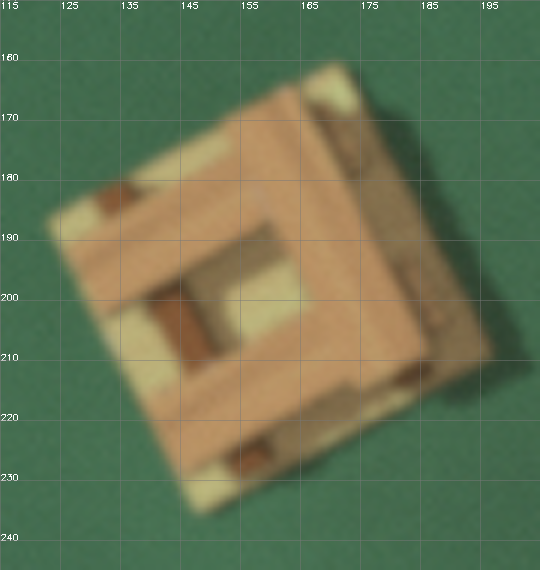

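View pics/r1.png

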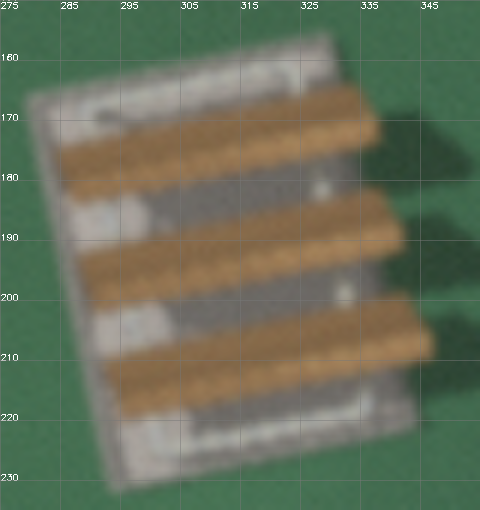

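View pics/r2.png

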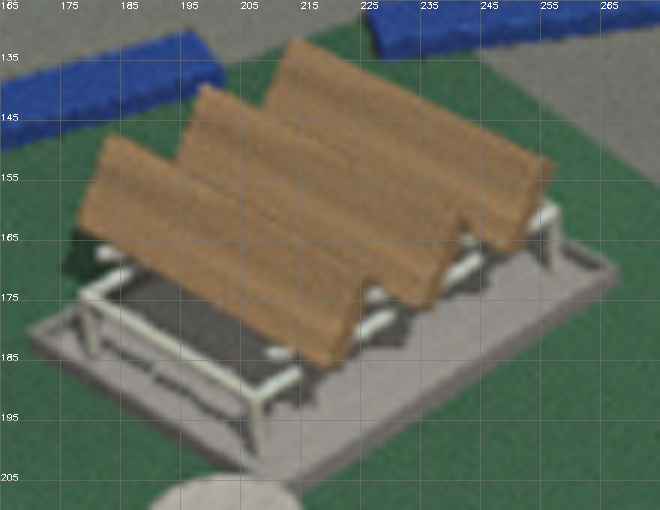

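Pile crop: the laid_3 long edge runs (300,85)-(428,345), and the board corners are clear. Rack crops: three slats, with slat_a's top rear corners at crop (125,415)/(432,350) in top and (553,165)/(293,40) in scene.

```bash
python3 - <<'E'
from h import *
T=lambda x,y:(115+x/6,150+y/6)
c=[onz("top",T(*p),.012)[:2] for p in ((49,218),(338,63),(492,352),(200,515))]
c=np.array(c); print("board",c.round(3),c.mean(0).round(4),[np.linalg.norm(c[i]-c[i-1]).round(3) for i in range(4)])
ex=(c[3]-c[0]+c[2]-c[1])/2; print("yaw x",np.arctan2(ex[1],ex[0]).round(4), "y diag", [np.degrees(np.arctan2(*(c[i]-c[j])[::-1])).round(1) for i,j in((3,0),(2,1),(1,0),(2,3))])
l=[onz("top",T(*p),.058)[:2] for p in ((300,85),(428,345))]; print("laid3 outer",np.round(l,3),np.linalg.norm(l[0]-l[1]), np.degrees(np.arctan2(*(l[1]-l[0])[::-1])))
t=lambda x,y:(275+x/6,150+y/6); s=lambda x,y:(165+x/6,125+y/6)
for nm,a,b in (("a",((125,415),(432,350)),((553,165),(293,40))),("b",((98,310),(402,240)),((465,215),(205,85))),("c",((73,202),(380,135)),((370,283),(110,135)))):
    P=[two(t(*a[i]),s(*b[i])) for i in(0,1)]; d=P[0][0]-P[1][0]
    print(nm,[(p.round(3),round(e,4)) for p,e in P],"len",np.linalg.norm(d).round(3),"mid",((P[0][0]+P[1][0])/2).round(3),"yaw",np.degrees(np.arctan2(d[1],d[0])).round(1))
r=np.array([onz("top",t(*p),.012)[:2] for p in((28,95),(330,38),(420,425),(115,492))]); print("pan",r.round(3),r.mean(0).round(4),[np.linalg.norm(r[i]-r[i-1]).round(3) for i in range(4)],[np.degrees(np.arctan2(*(r[i]-r[j])[::-1])).round(1) for i,j in((0,3),(1,2),(0,1),(3,2))])
E
```

```text
board [[0.591 0.361]
 [0.673 0.204]
 [0.515 0.12 ]
 [0.43  0.277]] [0.5523 0.2404] [np.float64(0.181), np.float64(0.177), np.float64(0.179), np.float64(0.179)]
yaw x -2.6584 y diag [np.float64(-152.6), np.float64(-152.1), np.float64(-62.3), np.float64(-61.5)]
laid3 outer [[0.654 0.214]
 [0.517 0.146]] 0.15262795401298726 -153.79620614760358
a [(array([ 0.475, -0.19 ,  0.081]), np.float64(0.005)), (array([ 0.508, -0.346,  0.083]), np.float64(0.0009))] len 0.16 mid [ 0.491 -0.268  0.082] yaw 101.9
b [(array([ 0.529, -0.178,  0.083]), np.float64(0.0023)), (array([ 0.564, -0.332,  0.086]), np.float64(0.0015))] len 0.159 mid [ 0.546 -0.255  0.085] yaw 102.7
c [(array([ 0.585, -0.167,  0.078]), np.float64(0.0014)), (array([ 0.618, -0.323,  0.084]), np.float64(0.0026))] len 0.16 mid [ 0.601 -0.245  0.081] yaw 101.9
pan [[ 0.65  -0.148]
 [ 0.679 -0.31 ]
 [ 0.471 -0.353]
 [ 0.437 -0.19 ]] [ 0.5593 -0.2503] [np.float64(0.218), np.float64(0.165), np.float64(0.212), np.float64(0.166)] [np.float64(11.3), np.float64(11.5), np.float64(99.9), np.float64(101.7)]
```

```bash
cat >> h.py <<'E'
ex=np.array([np.cos(np.radians(11.7)),np.sin(np.radians(11.7)),0]); Z=np.array([0,0,1.])
s35,c35=np.sin(np.radians(35)),np.cos(np.radians(35))
Rrack=rpy_tool(s35*ex-c35*Z,c35*ex+s35*Z)
slat={"a":np.array([.509,-.264,.067]),"b":np.array([.564,-.252,.067]),"c":np.array([.619,-.2405,.067])}
def grasp(k,up=.010,back=0): return slat[k]-Rrack[:,2]*(up-manip.grasp_offset+back)
def down(yang): # tool down, closing axis at yaw yang (deg)
    a=np.radians(yang); return rpy_tool(-Z,[np.cos(a),np.sin(a),0])
def rows(p,Rm,n,start=None):
    p0,R0=cur() if start is None else start
    w=R.from_matrix(R0.T@Rm).as_rotvec(); u=np.round(w/n/np.radians(10),2); step=(np.array(p)-p0)/n; Rc=R0; out=[]
    for i in range(n):
        d=np.round(Rc.T@step/.05,2); out.append("{"+",".join(f'"{k}":{v:g}' for k,v in zip(("dx","dy","dz","rx","ry","rz"),np.r_[d,u]) if abs(v)>=.005)+"}")
        p0=p0+Rc@d*.05; Rc=Rc@R.from_rotvec(u*np.radians(10)).as_matrix()
    print(",".join(out)); return p0,Rc
E
python3 - <<'E'
from h import *
st=rows([.42,.36,.28],down(45),9); st=rows([.48,.02,.30],down(5),9,st); g=grasp("a",back=.08); print(g)
st=rows(g,Rrack,9,st); print(st[0],g,grasp("a"))
E
```

```text
{"dx":-0.71,"dy":-0.44,"dz":-0.17,"rz":0.35},{"dx":-0.74,"dy":-0.4,"dz":-0.17,"rz":0.35},{"dx":-0.76,"dy":-0.35,"dz":-0.17,"rz":0.35},{"dx":-0.78,"dy":-0.31,"dz":-0.17,"rz":0.35},{"dx":-0.8,"dy":-0.26,"dz":-0.17,"rz":0.35},{"dx":-0.82,"dy":-0.21,"dz":-0.17,"rz":0.35},{"dx":-0.83,"dy":-0.16,"dz":-0.17,"rz":0.35},{"dx":-0.83,"dy":-0.11,"dz":-0.17,"rz":0.35},{"dx":-0.84,"dy":-0.06,"dz":-0.17,"rz":0.35}
{"dx":-0.63,"dy":-0.43,"dz":-0.04,"rz":0.44},{"dx":-0.66,"dy":-0.38,"dz":-0.04,"rz":0.44},{"dx":-0.69,"dy":-0.33,"dz":-0.04,"rz":0.44},{"dx":-0.71,"dy":-0.28,"dz":-0.04,"rz":0.44},{"dx":-0.73,"dy":-0.22,"dz":-0.04,"rz":0.44},{"dx":-0.75,"dy":-0.17,"dz":-0.04,"rz":0.44},{"dx":-0.76,"dy":-0.11,"dz":-0.04,"rz":0.44},{"dx":-0.77,"dy":-0.05,"dz":-0.04,"rz":0.44},{"dx":-0.77,"dy":0.01,"dz":-0.04,"rz":0.44}
[ 0.46900987 -0.27228156  0.12532363]
{"dx":-0.64,"dy":-0.08,"dz":0.39,"rx":-0.39,"ry":0.02,"rz":-0.07},{"dx":-0.65,"dy":-0.12,"dz":0.38,"rx":-0.39,"ry":0.02,"rz":-0.07},{"dx":-0.64,"dy":-0.15,"dz":0.37,"rx":-0.39,"ry":0.02,"rz":-0.07},{"dx":-0.64,"dy":-0.18,"dz":0.35,"rx":-0.39,"ry":0.02,"rz":-0.07},{"dx":-0.64,"dy":-0.21,"dz":0.34,"rx":-0.39,"ry":0.02,"rz":-0.07},{"dx":-0.64,"dy":-0.24,"dz":0.32,"rx":-0.39,"ry":0.02,"rz":-0.07},{"dx":-0.64,"dy":-0.27,"dz":0.3,"rx":-0.39,"ry":0.02,"rz":-0.07},{"dx":-0.64,"dy":-0.3,"dz":0.28,"rx":-0.39,"ry":0.02,"rz":-0.07},{"dx":-0.63,"dy":-0.33,"dz":0.26,"rx":-0.39,"ry":0.02,"rz":-0.07}
[ 0.46883657 -0.27164868  0.12535335] [ 0.46900987 -0.27228156  0.12532363] [ 0.5139426  -0.26297644  0.05979146]
```

Call:
{"name": "jog_arm", "arguments": {"targets": [{"dx": -0.71,"dy": -0.44,"dz": -0.17,"rz": 0.35},{"dx": -0.74,"dy": -0.4,"dz": -0.17,"rz": 0.35},{"dx": -0.76,"dy": -0.35,"dz": -0.17,"rz": 0.35},{"dx": -0.78,"dy": -0.31,"dz": -0.17,"rz": 0.35},{"dx": -0.8,"dy": -0.26,"dz": -0.17,"rz": 0.35},{"dx": -0.82,"dy": -0.21,"dz": -0.17,"rz": 0.35},{"dx": -0.83,"dy": -0.16,"dz": -0.17,"rz": 0.35},{"dx": -0.83,"dy": -0.11,"dz": -0.17,"rz": 0.35},{"dx": -0.84,"dy": -0.06,"dz": -0.17,"rz": 0.35}], "jaw": 0.32}}

```text
$.targets[0]: bad value
```

Call:
{"name": "jog_arm", "arguments": {"targets": [{"dx": -0.63,"dy": -0.43,"dz": -0.04,"rz": 0.44},{"dx": -0.66,"dy": -0.38,"dz": -0.04,"rz": 0.44},{"dx": -0.69,"dy": -0.33,"dz": -0.04,"rz": 0.44},{"dx": -0.71,"dy": -0.28,"dz": -0.04,"rz": 0.44},{"dx": -0.73,"dy": -0.22,"dz": -0.04,"rz": 0.44},{"dx": -0.75,"dy": -0.17,"dz": -0.04,"rz": 0.44},{"dx": -0.76,"dy": -0.11,"dz": -0.04,"rz": 0.44},{"dx": -0.77,"dy": -0.05,"dz": -0.04,"rz": 0.44},{"dx": -0.77,"dy": 0.01,"dz": -0.04,"rz": 0.44}]}}

```text
$.targets[0]: bad value
```

Call:
{"name": "jog_arm", "arguments": {"targets": [{"dx": -0.64,"dy": -0.08,"dz": 0.39,"rx": -0.39,"ry": 0.02,"rz": -0.07},{"dx": -0.65,"dy": -0.12,"dz": 0.38,"rx": -0.39,"ry": 0.02,"rz": -0.07},{"dx": -0.64,"dy": -0.15,"dz": 0.37,"rx": -0.39,"ry": 0.02,"rz": -0.07},{"dx": -0.64,"dy": -0.18,"dz": 0.35,"rx": -0.39,"ry": 0.02,"rz": -0.07},{"dx": -0.64,"dy": -0.21,"dz": 0.34,"rx": -0.39,"ry": 0.02,"rz": -0.07},{"dx": -0.64,"dy": -0.24,"dz": 0.32,"rx": -0.39,"ry": 0.02,"rz": -0.07},{"dx": -0.64,"dy": -0.27,"dz": 0.3,"rx": -0.39,"ry": 0.02,"rz": -0.07},{"dx": -0.64,"dy": -0.3,"dz": 0.28,"rx": -0.39,"ry": 0.02,"rz": -0.07}]}}

```text
time_s: 1.1
tcp_pos: [0.3987, 0.5373, 0.0496]
eef_rot: [0.019, 0.068, 0.96, 0.269]
force: [1.0, 0.2, -0.1]
width: 0.0939
finger_force: 0.0
```

```bash
python3 - <<'E'
from h import *
print(cur()[0],get_state()["width"]); go(grasp("a",back=.05),Rrack); im=eyes.snapshot("scene"); crop(im,160,60,290,190,6,"pics/pre.png")
E
```

```text
[0.3986867  0.53730607 0.04963325] 0.09388350887333179
turn [-0.32 -3.84  5.88] shift [-16.14  -0.69  -1.73]  shift-in-old [ -4.   -12.89  -9.05]
```

View pics/pre.png

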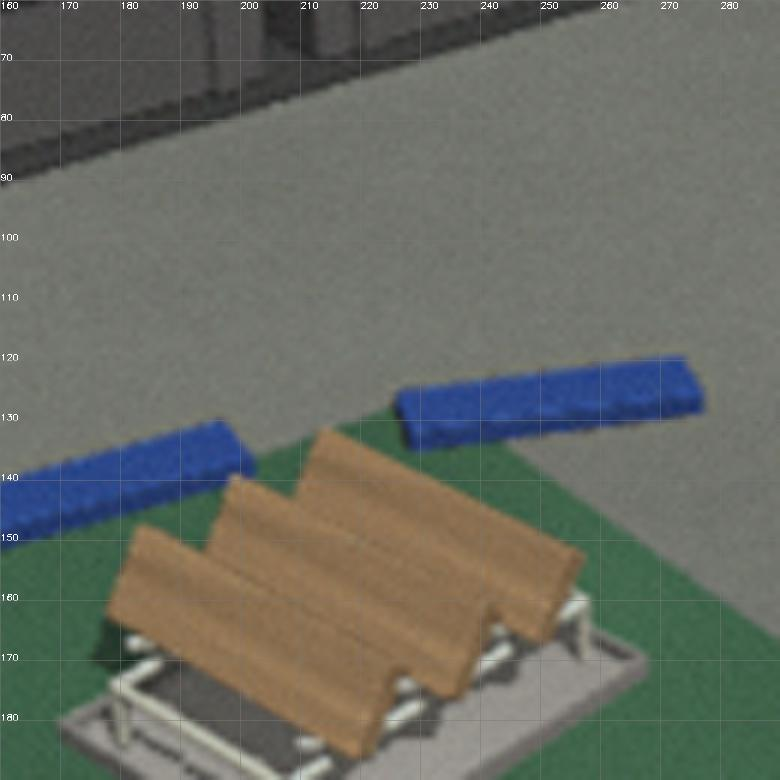

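Rows need all six numbers, so two moves were refused; the third ran harmlessly out in open space. The view shows the rack unchanged. I'll replan from here.

```bash
sed -i 's/ if abs(v)>=.005)/)/; s/:{v:g}/:{v+0:g}/' h.py; python3 - <<'E'
from h import *
st=rows([.42,.36,.26],down(45),7); st=rows([.48,.02,.30],down(5),9,st); g=grasp("a",back=.08)
st=rows(g,Rrack,9,st); print(st[0],g)
E
```

```text
{"dx":-0.13,"dy":-0.1,"dz":-0.77,"rx":0.43,"ry":-0.14,"rz":0.51},{"dx":-0.16,"dy":-0.14,"dz":-0.76,"rx":0.43,"ry":-0.14,"rz":0.51},{"dx":-0.19,"dy":-0.18,"dz":-0.75,"rx":0.43,"ry":-0.14,"rz":0.51},{"dx":-0.22,"dy":-0.22,"dz":-0.73,"rx":0.43,"ry":-0.14,"rz":0.51},{"dx":-0.26,"dy":-0.25,"dz":-0.7,"rx":0.43,"ry":-0.14,"rz":0.51},{"dx":-0.3,"dy":-0.28,"dz":-0.67,"rx":0.43,"ry":-0.14,"rz":0.51},{"dx":-0.35,"dy":-0.3,"dz":-0.65,"rx":0.43,"ry":-0.14,"rz":0.51}
{"dx":-0.63,"dy":-0.44,"dz":-0.09,"rx":0,"ry":0,"rz":0.45},{"dx":-0.66,"dy":-0.39,"dz":-0.09,"rx":0,"ry":0,"rz":0.45},{"dx":-0.69,"dy":-0.34,"dz":-0.09,"rx":0,"ry":0,"rz":0.45},{"dx":-0.71,"dy":-0.28,"dz":-0.09,"rx":0,"ry":0,"rz":0.45},{"dx":-0.73,"dy":-0.23,"dz":-0.09,"rx":0,"ry":0,"rz":0.45},{"dx":-0.75,"dy":-0.17,"dz":-0.09,"rx":0,"ry":0,"rz":0.45},{"dx":-0.76,"dy":-0.11,"dz":-0.09,"rx":0,"ry":0,"rz":0.45},{"dx":-0.77,"dy":-0.05,"dz":-0.09,"rx":0,"ry":0,"rz":0.45},{"dx":-0.77,"dy":0.01,"dz":-0.09,"rx":0,"ry":0,"rz":0.45}
{"dx":-0.65,"dy":-0.07,"dz":0.39,"rx":-0.39,"ry":0.02,"rz":-0.08},{"dx":-0.65,"dy":-0.11,"dz":0.38,"rx":-0.39,"ry":0.02,"rz":-0.08},{"dx":-0.64,"dy":-0.14,"dz":0.37,"rx":-0.39,"ry":0.02,"rz":-0.08},{"dx":-0.64,"dy":-0.18,"dz":0.35,"rx":-0.39,"ry":0.02,"rz":-0.08},{"dx":-0.64,"dy":-0.21,"dz":0.34,"rx":-0.39,"ry":0.02,"rz":-0.08},{"dx":-0.64,"dy":-0.24,"dz":0.32,"rx":-0.39,"ry":0.02,"rz":-0.08},{"dx":-0.64,"dy":-0.27,"dz":0.3,"rx":-0.39,"ry":0.02,"rz":-0.08},{"dx":-0.63,"dy":-0.3,"dz":0.28,"rx":-0.39,"ry":0.02,"rz":-0.08},{"dx":-0.63,"dy":-0.33,"dz":0.26,"rx":-0.39,"ry":0.02,"rz":-0.08}
[ 0.46948932 -0.27197565  0.12520672] [ 0.46900987 -0.27228156  0.12532363]
```

Call:
{"name": "jog_arm", "arguments": {"targets": [{"dx": -0.13,"dy": -0.1,"dz": -0.77,"rx": 0.43,"ry": -0.14,"rz": 0.51},{"dx": -0.16,"dy": -0.14,"dz": -0.76,"rx": 0.43,"ry": -0.14,"rz": 0.51},{"dx": -0.19,"dy": -0.18,"dz": -0.75,"rx": 0.43,"ry": -0.14,"rz": 0.51},{"dx": -0.22,"dy": -0.22,"dz": -0.73,"rx": 0.43,"ry": -0.14,"rz": 0.51},{"dx": -0.26,"dy": -0.25,"dz": -0.7,"rx": 0.43,"ry": -0.14,"rz": 0.51},{"dx": -0.3,"dy": -0.28,"dz": -0.67,"rx": 0.43,"ry": -0.14,"rz": 0.51},{"dx": -0.35,"dy": -0.3,"dz": -0.65,"rx": 0.43,"ry": -0.14,"rz": 0.51}], "jaw": 0.32}}

```text
time_s: 2.02
tcp_pos: [0.4176, 0.3632, 0.2657]
eef_rot: [-0.001, 0.382, 0.924, -0.001]
force: [0.1, 0.0, -0.8]
width: 0.0309
finger_force: 0.0
```

Call:
{"name": "jog_arm", "arguments": {"targets": [{"dx": -0.63,"dy": -0.44,"dz": -0.09,"rx": 0,"ry": 0,"rz": 0.45},{"dx": -0.66,"dy": -0.39,"dz": -0.09,"rx": 0,"ry": 0,"rz": 0.45},{"dx": -0.69,"dy": -0.34,"dz": -0.09,"rx": 0,"ry": 0,"rz": 0.45},{"dx": -0.71,"dy": -0.28,"dz": -0.09,"rx": 0,"ry": 0,"rz": 0.45},{"dx": -0.73,"dy": -0.23,"dz": -0.09,"rx": 0,"ry": 0,"rz": 0.45},{"dx": -0.75,"dy": -0.17,"dz": -0.09,"rx": 0,"ry": 0,"rz": 0.45},{"dx": -0.76,"dy": -0.11,"dz": -0.09,"rx": 0,"ry": 0,"rz": 0.45},{"dx": -0.77,"dy": -0.05,"dz": -0.09,"rx": 0,"ry": 0,"rz": 0.45},{"dx": -0.77,"dy": 0.01,"dz": -0.09,"rx": 0,"ry": 0,"rz": 0.45}]}}

```text
time_s: 3.15
tcp_pos: [0.4787, 0.0226, 0.3042]
eef_rot: [-0.002, 0.678, 0.735, -0.001]
force: [0.9, 0.5, -0.1]
width: 0.03
finger_force: 0.0
```

Call:
{"name": "jog_arm", "arguments": {"targets": [{"dx": -0.65,"dy": -0.07,"dz": 0.39,"rx": -0.39,"ry": 0.02,"rz": -0.08},{"dx": -0.65,"dy": -0.11,"dz": 0.38,"rx": -0.39,"ry": 0.02,"rz": -0.08},{"dx": -0.64,"dy": -0.14,"dz": 0.37,"rx": -0.39,"ry": 0.02,"rz": -0.08},{"dx": -0.64,"dy": -0.18,"dz": 0.35,"rx": -0.39,"ry": 0.02,"rz": -0.08},{"dx": -0.64,"dy": -0.21,"dz": 0.34,"rx": -0.39,"ry": 0.02,"rz": -0.08},{"dx": -0.64,"dy": -0.24,"dz": 0.32,"rx": -0.39,"ry": 0.02,"rz": -0.08},{"dx": -0.64,"dy": -0.27,"dz": 0.3,"rx": -0.39,"ry": 0.02,"rz": -0.08},{"dx": -0.63,"dy": -0.3,"dz": 0.28,"rx": -0.39,"ry": 0.02,"rz": -0.08},{"dx": -0.63,"dy": -0.33,"dz": 0.26,"rx": -0.39,"ry": 0.02,"rz": -0.08},{"dx": 0,"dy": 0,"dz": 0,"rx": 0,"ry": 0,"rz": 0}]}}

```text
time_s: 4.4
tcp_pos: [0.4681, -0.2682, 0.1269]
eef_rot: [0.189, 0.601, 0.741, 0.233]
force: [-0.0, 0.8, 0.4]
width: 0.03
finger_force: 0.0
```

```bash
python3 - <<'E'
from h import *
print(cur()[0]); go(grasp("a"),Rrack); print(get_state()["joint_positions"].round(2)); im=eyes.snapshot("scene"); crop(im,180,60,310,190,5,"pics/pre.png")
E
```

```text
[ 0.46814275 -0.26820112  0.12691392]
turn [-0.01 -0.01  0.02] shift [-0.08 -0.02  1.63]  shift-in-old [-0.09 -0.01  1.63]
[-1.03 -0.11  2.19  0.71  0.98 -1.62]
```

View pics/pre.png

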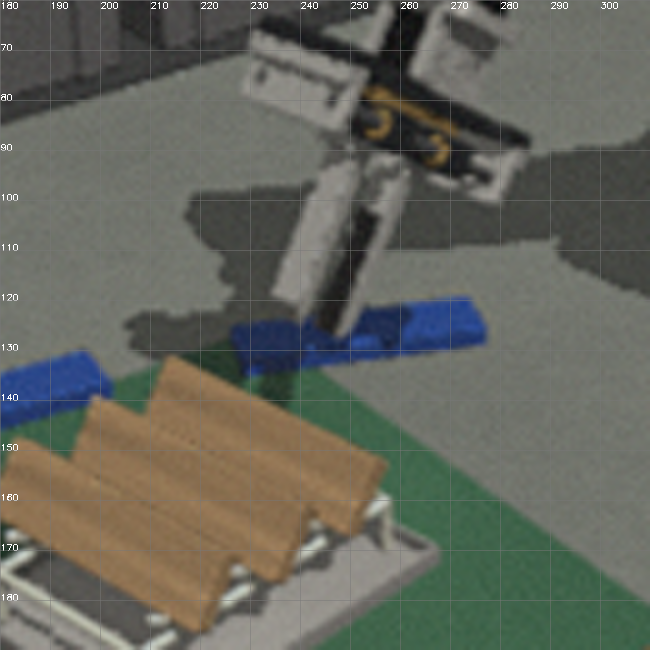

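The open fingers, at about (240,125), point straddling at the middle of slat_a's upper edge (~(236,143)). Going in.

Call:
{"name": "jog_arm", "arguments": {"targets": [{"dx": -0.08,"dy": -0.01,"dz": 0.6,"rx": 0,"ry": 0,"rz": 0.02},{"dx": 0,"dy": 0,"dz": 0.6,"rx": 0,"ry": 0,"rz": 0},{"dx": 0,"dy": 0,"dz": 0.43,"rx": 0,"ry": 0,"rz": 0},{"dx": 0,"dy": 0,"dz": 0,"rx": 0,"ry": 0,"rz": 0}]}}

```text
time_s: 4.95
tcp_pos: [0.5165, -0.2601, 0.062]
eef_rot: [0.189, 0.599, 0.742, 0.233]
force: [-0.2, 0.1, -0.3]
width: 0.0299
finger_force: 0.0
```

Call:
{"name": "jog_arm", "arguments": {"targets": [{"dx": 0,"dy": 0,"dz": 0,"rx": 0,"ry": 0,"rz": 0},{"dx": 0,"dy": 0,"dz": 0,"rx": 0,"ry": 0,"rz": 0},{"dx": 0,"dy": 0,"dz": 0,"rx": 0,"ry": 0,"rz": 0}], "jaw": 0, "force": 25}}

```text
time_s: 5.32
tcp_pos: [0.5162, -0.2625, 0.0633]
eef_rot: [0.191, 0.6, 0.741, 0.233]
force: [-1.6, 1.0, 3.8]
width: 0.0139
finger_force: 25.0
```

```bash
cat >> h.py <<'E'
def tilt(dirdeg,t):
    a,t=np.radians(dirdeg),np.radians(t); e=np.array([np.cos(a),np.sin(a),0])
    return rpy_tool(np.sin(t)*e-np.cos(t)*Z,np.cos(t)*e+np.sin(t)*Z)
E
python3 - <<'E'
from h import *
p,Rc=cur(); st=(p-Rc[:,2]*.108,Rc)
st=rows([.47,.05,.24],tilt(28,38),8,st); st=rows([.43,.42,.12],tilt(48,45),9,st); st=rows([.45,.46,.021],tilt(48,45),3,st); print(st[0])
E
```

```text
{"dx":0.79,"dy":0.3,"dz":-0.07,"rx":-0.04,"ry":0.12,"rz":-0.16},{"dx":0.78,"dy":0.32,"dz":-0.05,"rx":-0.04,"ry":0.12,"rz":-0.16},{"dx":0.77,"dy":0.34,"dz":-0.03,"rx":-0.04,"ry":0.12,"rz":-0.16},{"dx":0.76,"dy":0.36,"dz":-0.01,"rx":-0.04,"ry":0.12,"rz":-0.16},{"dx":0.75,"dy":0.38,"dz":0.01,"rx":-0.04,"ry":0.12,"rz":-0.16},{"dx":0.74,"dy":0.4,"dz":0.03,"rx":-0.04,"ry":0.12,"rz":-0.16},{"dx":0.73,"dy":0.42,"dz":0.04,"rx":-0.04,"ry":0.12,"rz":-0.16},{"dx":0.71,"dy":0.44,"dz":0.06,"rx":-0.04,"ry":0.12,"rz":-0.16}
{"dx":0.77,"dy":0.08,"dz":0.4,"rx":-0.07,"ry":0.15,"rz":-0.17},{"dx":0.76,"dy":0.1,"dz":0.42,"rx":-0.07,"ry":0.15,"rz":-0.17},{"dx":0.74,"dy":0.11,"dz":0.44,"rx":-0.07,"ry":0.15,"rz":-0.17},{"dx":0.73,"dy":0.13,"dz":0.46,"rx":-0.07,"ry":0.15,"rz":-0.17},{"dx":0.71,"dy":0.14,"dz":0.48,"rx":-0.07,"ry":0.15,"rz":-0.17},{"dx":0.69,"dy":0.16,"dz":0.5,"rx":-0.07,"ry":0.15,"rz":-0.17},{"dx":0.67,"dy":0.17,"dz":0.52,"rx":-0.07,"ry":0.15,"rz":-0.17},{"dx":0.65,"dy":0.19,"dz":0.54,"rx":-0.07,"ry":0.15,"rz":-0.17},{"dx":0.63,"dy":0.2,"dz":0.56,"rx":-0.07,"ry":0.15,"rz":-0.17}
{"dx":0.08,"dy":-0.26,"dz":0.67,"rx":-0.02,"ry":0,"rz":0.01},{"dx":0.08,"dy":-0.26,"dz":0.67,"rx":-0.02,"ry":0,"rz":0.01},{"dx":0.08,"dy":-0.26,"dz":0.67,"rx":-0.02,"ry":0,"rz":0.01}
[0.45003537 0.45986239 0.0213515 ]
```

Call:
{"name": "jog_arm", "arguments": {"targets": [{"dx": 0,"dy": 0,"dz": -0.4,"rx": 0,"ry": 0,"rz": 0},{"dx": 0,"dy": 0,"dz": -0.8,"rx": 0,"ry": 0,"rz": 0},{"dx": 0,"dy": 0,"dz": -0.96,"rx": 0,"ry": 0,"rz": 0}]}}

```text
time_s: 5.7
tcp_pos: [0.4543, -0.2744, 0.1512]
eef_rot: [0.19, 0.6, 0.741, 0.233]
force: [0.2, 0.7, -0.8]
width: 0.0137
finger_force: 25.0
```

Call:
{"name": "jog_arm", "arguments": {"targets": [{"dx": 0.79,"dy": 0.3,"dz": -0.07,"rx": -0.04,"ry": 0.12,"rz": -0.16},{"dx": 0.78,"dy": 0.32,"dz": -0.05,"rx": -0.04,"ry": 0.12,"rz": -0.16},{"dx": 0.77,"dy": 0.34,"dz": -0.03,"rx": -0.04,"ry": 0.12,"rz": -0.16},{"dx": 0.76,"dy": 0.36,"dz": -0.01,"rx": -0.04,"ry": 0.12,"rz": -0.16},{"dx": 0.75,"dy": 0.38,"dz": 0.01,"rx": -0.04,"ry": 0.12,"rz": -0.16},{"dx": 0.74,"dy": 0.4,"dz": 0.03,"rx": -0.04,"ry": 0.12,"rz": -0.16},{"dx": 0.73,"dy": 0.42,"dz": 0.04,"rx": -0.04,"ry": 0.12,"rz": -0.16},{"dx": 0.71,"dy": 0.44,"dz": 0.06,"rx": -0.04,"ry": 0.12,"rz": -0.16}]}}

```text
time_s: 6.7
tcp_pos: [0.4694, 0.0511, 0.2398]
eef_rot: [0.17, 0.487, 0.81, 0.28]
force: [0.8, -0.8, -1.2]
width: 0.014
finger_force: 25.0
```

Call:
{"name": "jog_arm", "arguments": {"targets": [{"dx": 0.77,"dy": 0.08,"dz": 0.4,"rx": -0.07,"ry": 0.15,"rz": -0.17},{"dx": 0.76,"dy": 0.1,"dz": 0.42,"rx": -0.07,"ry": 0.15,"rz": -0.17},{"dx": 0.74,"dy": 0.11,"dz": 0.44,"rx": -0.07,"ry": 0.15,"rz": -0.17},{"dx": 0.73,"dy": 0.13,"dz": 0.46,"rx": -0.07,"ry": 0.15,"rz": -0.17},{"dx": 0.71,"dy": 0.14,"dz": 0.48,"rx": -0.07,"ry": 0.15,"rz": -0.17},{"dx": 0.69,"dy": 0.16,"dz": 0.5,"rx": -0.07,"ry": 0.15,"rz": -0.17},{"dx": 0.67,"dy": 0.17,"dz": 0.52,"rx": -0.07,"ry": 0.15,"rz": -0.17},{"dx": 0.65,"dy": 0.19,"dz": 0.54,"rx": -0.07,"ry": 0.15,"rz": -0.17},{"dx": 0.63,"dy": 0.2,"dz": 0.56,"rx": -0.07,"ry": 0.15,"rz": -0.17},{"dx": 0,"dy": 0,"dz": 0,"rx": 0,"ry": 0,"rz": 0}]}}

```text
time_s: 7.95
tcp_pos: [0.4286, 0.4213, 0.118]
eef_rot: [0.133, 0.328, 0.866, 0.353]
force: [-0.3, 0.0, -1.4]
width: 0.0138
finger_force: 25.0
```

```bash
python3 - <<'E'
from h import *
print(cur()[0],get_state()["width"],get_state()["joint_positions"].round(2)); rows([.46,.46,.021],tilt(48,45),3)
E
```

```text
[0.42855767 0.42127874 0.11797578] 0.013840054727387792 [ 0.46 -0.11  2.27  0.85  0.36 -1.1 ]
{"dx":0.01,"dy":-0.21,"dz":0.69,"rx":-0.02,"ry":-0.01,"rz":0.01},{"dx":0.01,"dy":-0.22,"dz":0.69,"rx":-0.02,"ry":-0.01,"rz":0.01},{"dx":0.02,"dy":-0.22,"dz":0.69,"rx":-0.02,"ry":-0.01,"rz":0.01}
```

Call:
{"name": "jog_arm", "arguments": {"targets": [{"dx": 0.01,"dy": -0.21,"dz": 0.69,"rx": -0.02,"ry": 0,"rz": 0},{"dx": 0.01,"dy": -0.22,"dz": 0.69,"rx": -0.02,"ry": 0,"rz": 0},{"dx": 0.02,"dy": -0.22,"dz": 0.69,"rx": -0.02,"ry": 0,"rz": 0},{"dx": 0,"dy": 0,"dz": 0,"rx": 0,"ry": 0,"rz": 0}]}}

```text
time_s: 8.45
tcp_pos: [0.4607, 0.4567, 0.023]
eef_rot: [0.136, 0.329, 0.864, 0.357]
force: [-0.7, 0.4, -1.4]
width: 0.0139
finger_force: 25.0
```

Call:
{"name": "jog_arm", "arguments": {"targets": [{"dx": 0,"dy": 0,"dz": -0.1,"rx": 0,"ry": 0,"rz": 0},{"dx": 0,"dy": 0,"dz": -0.15,"rx": 0,"ry": 0,"rz": 0},{"dx": 0,"dy": 0,"dz": -0.2,"rx": 0,"ry": 0,"rz": 0},{"dx": 0,"dy": 0,"dz": -0.3,"rx": 0,"ry": 0,"rz": 0},{"dx": 0,"dy": 0,"dz": -0.6,"rx": 0,"ry": 0,"rz": 0},{"dx": 0,"dy": 0,"dz": -0.6,"rx": 0,"ry": 0,"rz": 0}], "jaw": 0.24}}

```text
time_s: 9.2
tcp_pos: [0.4155, 0.4056, 0.0971]
eef_rot: [0.138, 0.328, 0.863, 0.359]
force: [-0.2, 1.3, 0.1]
width: 0.0227
finger_force: 0.0
```

```bash
python3 - <<'E'
from h import *
print(cur()[0],get_state()["width"]); 
p=proj("top",[.44,.45,.014]); q=proj("scene",[.44,.45,.014]); print(p,q)
im=eyes.snapshot("top"); crop(im,40,170,170,300,4,"pics/s1.png")
E
```

```text
[0.41551236 0.40563093 0.0970796 ] 0.022688085285604374
[ 94.74589244 233.31029331] [475.19711199 326.44186757]
```

View pics/s1.png

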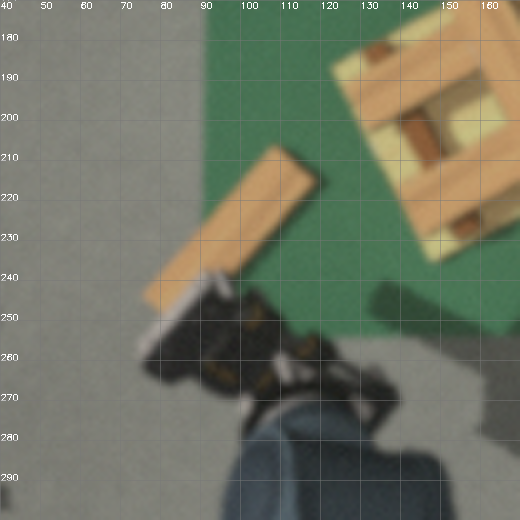

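The slat lies flat on the bench, with corners at (108.7,206.8), (119.5,215.8) and (75.8,244.3). The pile is untouched.

```bash
cat >> h.py <<'E'
Bc=np.array([.5523,.2404]); by=np.radians(-152.4)
bx=np.array([np.cos(by),np.sin(by)]); byy=np.array([-bx[1],bx[0]])
def bp(x,y,z): return np.r_[Bc+bx*x+byy*y,z]
E
python3 - <<'E'
from h import *
A,B,D=[onz("top",p,.014) for p in((108.7,206.8),(119.5,215.8),(75.8,244.3))]
d=D-A; c=(B+D)/2; print(c.round(3),np.linalg.norm(d),np.linalg.norm(A-B),np.degrees(np.arctan2(d[1],d[0])))
a=np.degrees(np.arctan2(d[1],d[0]))-90
st=rows([c[0],c[1],.09],down(a),6); st=rows([c[0],c[1],.003],down(a),3,st)
print(bp(0,-.048,.051),bp(-.048,0,.065),bp(.048,0,.065), "board x yaw",np.degrees(by))
E
```

```text
[0.45  0.441 0.014] 0.1587384017307055 0.04618473042077862 138.73138328347466
{"dx":-0.01,"dy":0.09,"dz":0.14,"rx":0.76,"ry":0.01,"rz":0},{"dx":-0.01,"dy":0.11,"dz":0.13,"rx":0.76,"ry":0.01,"rz":0},{"dx":-0.01,"dy":0.13,"dz":0.11,"rx":0.76,"ry":0.01,"rz":0},{"dx":-0.01,"dy":0.14,"dz":0.09,"rx":0.76,"ry":0.01,"rz":0},{"dx":-0.01,"dy":0.15,"dz":0.07,"rx":0.76,"ry":0.01,"rz":0},{"dx":-0.01,"dy":0.16,"dz":0.05,"rx":0.76,"ry":0.01,"rz":0}
{"dx":0,"dy":0,"dz":0.58,"rx":0,"ry":-0.01,"rz":-0.01},{"dx":0,"dy":0,"dz":0.58,"rx":0,"ry":-0.01,"rz":-0.01},{"dx":0,"dy":0,"dz":0.58,"rx":0,"ry":-0.01,"rz":-0.01}
[0.53006179 0.28293777 0.051     ] [0.59483777 0.26263821 0.065     ] [0.50976223 0.21816179 0.065     ] board x yaw -152.4
```

Call:
{"name": "jog_arm", "arguments": {"targets": [{"dx": -0.01,"dy": 0.09,"dz": 0.14,"rx": 0.76,"ry": 0.01,"rz": 0},{"dx": -0.01,"dy": 0.11,"dz": 0.13,"rx": 0.76,"ry": 0.01,"rz": 0},{"dx": -0.01,"dy": 0.13,"dz": 0.11,"rx": 0.76,"ry": 0.01,"rz": 0},{"dx": -0.01,"dy": 0.14,"dz": 0.09,"rx": 0.76,"ry": 0.01,"rz": 0},{"dx": -0.01,"dy": 0.15,"dz": 0.07,"rx": 0.76,"ry": 0.01,"rz": 0},{"dx": -0.01,"dy": 0.16,"dz": 0.05,"rx": 0.76,"ry": 0.01,"rz": 0},{"dx": 0,"dy": 0,"dz": 0,"rx": 0,"ry": 0,"rz": 0}], "jaw": 0.8}}

```text
time_s: 10.12
tcp_pos: [0.4466, 0.4444, 0.0908]
eef_rot: [0.005, 0.347, 0.937, 0.04]
force: [-0.4, 0.3, -1.1]
width: 0.0748
finger_force: 0.0
```

```bash
python3 - <<'E'
from h import *
c=[.45,.441]; print(cur()[0],get_state()["width"]); st=rows([*c,.004],down(48.7),3)
st=rows([*c,.13],down(48.7),3,st); g=bp(0,-.048,.051+.05); w=-152.4-90+360
for a in (by,): print(g)
R0=down(48.7)
st=rows([g[0],g[1],.12],down(-62.4),12,(np.array([*c,.13]),R0))
E
```

```text
[0.44661147 0.44438775 0.09077284] 0.07483844436182517
{"dx":-0.04,"dy":-0.05,"dz":0.58,"rx":0.15,"ry":-0.04,"rz":0.02},{"dx":-0.04,"dy":-0.03,"dz":0.58,"rx":0.15,"ry":-0.04,"rz":0.02},{"dx":-0.03,"dy":-0.02,"dz":0.58,"rx":0.15,"ry":-0.04,"rz":0.02}
{"dx":0,"dy":0,"dz":-0.84,"rx":0,"ry":0,"rz":0},{"dx":0,"dy":0,"dz":-0.84,"rx":0,"ry":0,"rz":0},{"dx":0,"dy":0,"dz":-0.84,"rx":0,"ry":0,"rz":0}
[0.53006179 0.28293777 0.101     ]
{"dx":-0.27,"dy":-0.11,"dz":0.02,"rx":0,"ry":0,"rz":0.93},{"dx":-0.29,"dy":-0.06,"dz":0.02,"rx":0,"ry":0,"rz":0.93},{"dx":-0.29,"dy":-0.02,"dz":0.02,"rx":0,"ry":0,"rz":0.93},{"dx":-0.29,"dy":0.03,"dz":0.02,"rx":0,"ry":0,"rz":0.93},{"dx":-0.28,"dy":0.08,"dz":0.02,"rx":0,"ry":0,"rz":0.93},{"dx":-0.27,"dy":0.12,"dz":0.02,"rx":0,"ry":0,"rz":0.93},{"dx":-0.24,"dy":0.16,"dz":0.02,"rx":0,"ry":0,"rz":0.93},{"dx":-0.22,"dy":0.2,"dz":0.02,"rx":0,"ry":0,"rz":0.93},{"dx":-0.18,"dy":0.23,"dz":0.02,"rx":0,"ry":0,"rz":0.93},{"dx":-0.14,"dy":0.26,"dz":0.02,"rx":0,"ry":0,"rz":0.93},{"dx":-0.1,"dy":0.28,"dz":0.02,"rx":0,"ry":0,"rz":0.93},{"dx":-0.05,"dy":0.29,"dz":0.02,"rx":0,"ry":0,"rz":0.93}
```

Call:
{"name": "jog_arm", "arguments": {"targets": [{"dx": -0.04,"dy": -0.05,"dz": 0.58,"rx": 0.15,"ry": -0.04,"rz": 0.02},{"dx": -0.04,"dy": -0.03,"dz": 0.58,"rx": 0.15,"ry": -0.04,"rz": 0.02},{"dx": -0.03,"dy": -0.02,"dz": 0.58,"rx": 0.15,"ry": -0.04,"rz": 0.02},{"dx": 0,"dy": 0,"dz": 0,"rx": 0,"ry": 0,"rz": 0}]}}

```text
time_s: 10.62
tcp_pos: [0.4467, 0.4389, 0.0016]
eef_rot: [-0.0, 0.353, 0.936, -0.002]
force: [0.8, 0.3, 0.0]
width: 0.0751
finger_force: 0.0
```

Call:
{"name": "jog_arm", "arguments": {"targets": [{"dx": 0,"dy": 0,"dz": 0,"rx": 0,"ry": 0,"rz": 0},{"dx": 0,"dy": 0,"dz": 0,"rx": 0,"ry": 0,"rz": 0},{"dx": 0,"dy": 0,"dz": 0,"rx": 0,"ry": 0,"rz": 0},{"dx": 0,"dy": 0,"dz": 0,"rx": 0,"ry": 0,"rz": 0}], "jaw": 0, "force": 25}}

```text
time_s: 11.12
tcp_pos: [0.4473, 0.4398, 0.002]
eef_rot: [-0.0, 0.352, 0.936, -0.002]
force: [-0.1, -0.5, 3.2]
width: 0.0436
finger_force: 25.0
```

```bash
python3 - <<'E'
from h import *
p,Rc=cur(); print(p,Rc[:,2],get_state()["width"],get_state()["joint_positions"].round(2))
g=bp(0,-.048,.051); off=(p[:2]-[.45,.441]); print(off)
st=rows([p[0],p[1],.124],Rc,3); rows([g[0],g[1],.10],down(117.6),9,st)
E
```

```text
[0.44733675 0.43981428 0.00197945] [-0.00238902 -0.00356548 -0.99999079] 0.0436175995160314 [ 0.6   0.45  1.71 -0.    0.99 -0.25]
[-0.00266325 -0.00118572]
{"dx":0,"dy":0,"dz":-0.81,"rx":0,"ry":0,"rz":0},{"dx":0,"dy":0,"dz":-0.81,"rx":0,"ry":0,"rz":0},{"dx":0,"dy":0,"dz":-0.81,"rx":0,"ry":0,"rz":0}
{"dx":-0.37,"dy":-0.14,"dz":0.05,"rx":0,"ry":0,"rz":-0.77},{"dx":-0.35,"dy":-0.19,"dz":0.05,"rx":0,"ry":0,"rz":-0.77},{"dx":-0.32,"dy":-0.23,"dz":0.05,"rx":0,"ry":0,"rz":-0.77},{"dx":-0.28,"dy":-0.27,"dz":0.05,"rx":0,"ry":0,"rz":-0.77},{"dx":-0.24,"dy":-0.31,"dz":0.05,"rx":0,"ry":0,"rz":-0.77},{"dx":-0.2,"dy":-0.34,"dz":0.05,"rx":0,"ry":0,"rz":-0.77},{"dx":-0.15,"dy":-0.36,"dz":0.05,"rx":0,"ry":0,"rz":-0.77},{"dx":-0.1,"dy":-0.38,"dz":0.05,"rx":0,"ry":0,"rz":-0.77},{"dx":-0.05,"dy":-0.39,"dz":0.05,"rx":0,"ry":0,"rz":-0.77}
```

Call:
{"name": "jog_arm", "arguments": {"targets": [{"dx": 0,"dy": 0,"dz": -0.4,"rx": 0,"ry": 0,"rz": 0},{"dx": 0,"dy": 0,"dz": -0.95,"rx": 0,"ry": 0,"rz": 0},{"dx": 0,"dy": 0,"dz": -0.95,"rx": 0,"ry": 0,"rz": 0},{"dx": -0.37,"dy": -0.14,"dz": 0.05,"rx": 0,"ry": 0,"rz": -0.77},{"dx": -0.35,"dy": -0.19,"dz": 0.05,"rx": 0,"ry": 0,"rz": -0.77},{"dx": -0.32,"dy": -0.23,"dz": 0.05,"rx": 0,"ry": 0,"rz": -0.77},{"dx": -0.28,"dy": -0.27,"dz": 0.05,"rx": 0,"ry": 0,"rz": -0.77},{"dx": -0.24,"dy": -0.31,"dz": 0.05,"rx": 0,"ry": 0,"rz": -0.77},{"dx": -0.2,"dy": -0.34,"dz": 0.05,"rx": 0,"ry": 0,"rz": -0.77},{"dx": -0.15,"dy": -0.36,"dz": 0.05,"rx": 0,"ry": 0,"rz": -0.77},{"dx": -0.1,"dy": -0.38,"dz": 0.05,"rx": 0,"ry": 0,"rz": -0.77},{"dx": -0.05,"dy": -0.39,"dz": 0.05,"rx": 0,"ry": 0,"rz": -0.77}]}}

```text
time_s: 12.62
tcp_pos: [0.5301, 0.2829, 0.0953]
eef_rot: [-0.002, -0.244, 0.97, -0.002]
force: [-0.0, 0.3, -0.2]
width: 0.0438
finger_force: 25.0
```

```bash
python3 - <<'E'
from h import *
p,Rc=cur(); g=bp(0,-.048,.051)
l=(p[:2]-g[:2]); print(p,get_state()["width"],l)
# slat centre vs TCP along length at grasp: measured (.0027,.0012) mostly small
g=g+np.r_[bx*0,0]; go([g[0],g[1],.0475],down(117.6))
eyes_im=eyes.snapshot("scene"); crop(eyes_im,285,195,435,345,5,"pics/p2.png")
E
```

```text
[0.53007118 0.28285344 0.09531094] 0.04380363199396281 [ 9.39012626e-06 -8.43353228e-05]
turn [-0.01 -0.02  0.07] shift [-0.    0.    0.96]  shift-in-old [-0.    0.    0.96]
```

View pics/p2.png

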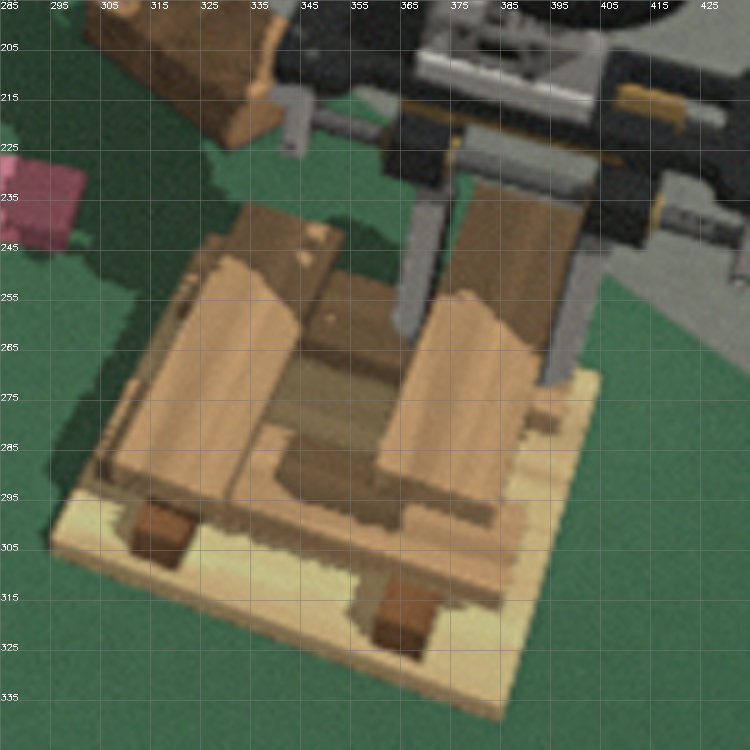

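The slat hangs parallel to laid_3 over the gap. Lowering it.

Call:
{"name": "jog_arm", "arguments": {"targets": [{"dx": 0,"dy": 0,"dz": 0.45,"rx": 0,"ry": 0,"rz": 0.03},{"dx": 0,"dy": 0,"dz": 0.3,"rx": 0,"ry": 0,"rz": 0.03},{"dx": 0,"dy": 0,"dz": 0.2,"rx": 0,"ry": 0,"rz": 0},{"dx": 0,"dy": 0,"dz": 0,"rx": 0,"ry": 0,"rz": 0}]}}

```text
time_s: 13.18
tcp_pos: [0.5294, 0.2834, 0.0465]
eef_rot: [-0.002, -0.237, 0.971, -0.002]
force: [-0.6, 0.1, -0.7]
width: 0.0439
finger_force: 25.0
```

Call:
{"name": "jog_arm", "arguments": {"targets": [{"dx": 0,"dy": 0,"dz": 0,"rx": 0,"ry": 0,"rz": 0},{"dx": 0,"dy": 0,"dz": 0,"rx": 0,"ry": 0,"rz": 0},{"dx": 0,"dy": 0,"dz": -0.3,"rx": 0,"ry": 0,"rz": 0},{"dx": 0,"dy": 0,"dz": -0.8,"rx": 0,"ry": 0,"rz": 0},{"dx": 0,"dy": 0,"dz": -0.9,"rx": 0,"ry": 0,"rz": 0},{"dx": 0,"dy": 0,"dz": -0.9,"rx": 0,"ry": 0,"rz": 0}], "jaw": 0.62}}

```text
time_s: 13.92
tcp_pos: [0.5302, 0.2839, 0.1946]
eef_rot: [-0.001, -0.237, 0.971, -0.002]
force: [0.4, 0.2, 0.2]
width: 0.058
finger_force: 0.0
```

```bash
cat >> h.py <<'E'
def E_(p): return np.array(p)
E
python3 - <<'E'
from h import *
print(get_state()["width"],cur()[0])
# from above pile to pre-grasp b
st=rows([.50,.05,.26],down(40),9); g=grasp("b",back=.08); print(g)
st=rows(g,Rrack,9,st); print(st[0])
E
```

```text
0.05803530737211344 [0.5301507  0.28385695 0.19459535]
{"dx":0.3,"dy":-0.43,"dz":-0.14,"rx":0,"ry":0,"rz":0.86},{"dx":0.23,"dy":-0.47,"dz":-0.14,"rx":0,"ry":0,"rz":0.86},{"dx":0.16,"dy":-0.5,"dz":-0.14,"rx":0,"ry":0,"rz":0.86},{"dx":0.08,"dy":-0.52,"dz":-0.14,"rx":0,"ry":0,"rz":0.86},{"dx":0,"dy":-0.52,"dz":-0.14,"rx":0,"ry":0,"rz":0.86},{"dx":-0.07,"dy":-0.52,"dz":-0.14,"rx":0,"ry":0,"rz":0.86},{"dx":-0.15,"dy":-0.5,"dz":-0.14,"rx":0,"ry":0,"rz":0.86},{"dx":-0.22,"dy":-0.47,"dz":-0.14,"rx":0,"ry":0,"rz":0.86},{"dx":-0.29,"dy":-0.43,"dz":-0.14,"rx":0,"ry":0,"rz":0.86}
[ 0.52400987 -0.26028156  0.12532363]
{"dx":-0.56,"dy":-0.4,"dz":0.3,"rx":-0.38,"ry":-0.09,"rz":0.31},{"dx":-0.58,"dy":-0.39,"dz":0.28,"rx":-0.38,"ry":-0.09,"rz":0.31},{"dx":-0.6,"dy":-0.38,"dz":0.26,"rx":-0.38,"ry":-0.09,"rz":0.31},{"dx":-0.61,"dy":-0.36,"dz":0.25,"rx":-0.38,"ry":-0.09,"rz":0.31},{"dx":-0.63,"dy":-0.34,"dz":0.24,"rx":-0.38,"ry":-0.09,"rz":0.31},{"dx":-0.64,"dy":-0.33,"dz":0.22,"rx":-0.38,"ry":-0.09,"rz":0.31},{"dx":-0.66,"dy":-0.3,"dz":0.21,"rx":-0.38,"ry":-0.09,"rz":0.31},{"dx":-0.67,"dy":-0.28,"dz":0.2,"rx":-0.38,"ry":-0.09,"rz":0.31},{"dx":-0.68,"dy":-0.26,"dz":0.2,"rx":-0.38,"ry":-0.09,"rz":0.31}
[ 0.52419997 -0.26021086  0.12587229]
```

Call:
{"name": "jog_arm", "arguments": {"targets": [{"dx": 0.3,"dy": -0.43,"dz": -0.14,"rx": 0,"ry": 0,"rz": 0.86},{"dx": 0.23,"dy": -0.47,"dz": -0.14,"rx": 0,"ry": 0,"rz": 0.86},{"dx": 0.16,"dy": -0.5,"dz": -0.14,"rx": 0,"ry": 0,"rz": 0.86},{"dx": 0.08,"dy": -0.52,"dz": -0.14,"rx": 0,"ry": 0,"rz": 0.86},{"dx": 0,"dy": -0.52,"dz": -0.14,"rx": 0,"ry": 0,"rz": 0.86},{"dx": -0.07,"dy": -0.52,"dz": -0.14,"rx": 0,"ry": 0,"rz": 0.86},{"dx": -0.15,"dy": -0.5,"dz": -0.14,"rx": 0,"ry": 0,"rz": 0.86},{"dx": -0.22,"dy": -0.47,"dz": -0.14,"rx": 0,"ry": 0,"rz": 0.86},{"dx": -0.29,"dy": -0.43,"dz": -0.14,"rx": 0,"ry": 0,"rz": 0.86}], "jaw": 0.32}}

```text
time_s: 15.05
tcp_pos: [0.4999, 0.0501, 0.2575]
eef_rot: [0.0, 0.425, 0.905, -0.002]
force: [-0.0, 0.5, -0.1]
width: 0.0298
finger_force: 0.0
```

Call:
{"name": "jog_arm", "arguments": {"targets": [{"dx": -0.56,"dy": -0.4,"dz": 0.3,"rx": -0.38,"ry": -0.09,"rz": 0.31},{"dx": -0.58,"dy": -0.39,"dz": 0.28,"rx": -0.38,"ry": -0.09,"rz": 0.31},{"dx": -0.6,"dy": -0.38,"dz": 0.26,"rx": -0.38,"ry": -0.09,"rz": 0.31},{"dx": -0.61,"dy": -0.36,"dz": 0.25,"rx": -0.38,"ry": -0.09,"rz": 0.31},{"dx": -0.63,"dy": -0.34,"dz": 0.24,"rx": -0.38,"ry": -0.09,"rz": 0.31},{"dx": -0.64,"dy": -0.33,"dz": 0.22,"rx": -0.38,"ry": -0.09,"rz": 0.31},{"dx": -0.66,"dy": -0.3,"dz": 0.21,"rx": -0.38,"ry": -0.09,"rz": 0.31},{"dx": -0.67,"dy": -0.28,"dz": 0.2,"rx": -0.38,"ry": -0.09,"rz": 0.31},{"dx": -0.68,"dy": -0.26,"dz": 0.2,"rx": -0.38,"ry": -0.09,"rz": 0.31},{"dx": 0,"dy": 0,"dz": 0,"rx": 0,"ry": 0,"rz": 0}]}}

```text
time_s: 16.3
tcp_pos: [0.5231, -0.2618, 0.1228]
eef_rot: [0.185, 0.607, 0.738, 0.232]
force: [-0.1, -0.3, 0.7]
width: 0.03
finger_force: 0.0
```

```bash
python3 - <<'E'
from h import *
print(cur()[0],get_state()["width"],get_state()["joint_positions"].round(2)); go(grasp("b"),Rrack)
im=eyes.snapshot("top"); cv2.imwrite("pics/t2.png",im[:,:,::-1])
# wood colour mask within the pile area
print(im[205,185//1*1-10],im[int(150+150/6),int(115+260/6)])
a=cv2.imread("pics/top0.png")[:,:,::-1]
d=np.abs(im[150:245,110:205].astype(int)-a[150:245,110:205]).sum(2)>60
ys,xs=np.nonzero(d); pts=np.c_[xs+110,ys+150].astype(np.float32); r=cv2.minAreaRect(pts); print(r,len(pts))
c=onz("top",r[0],.058); print(c, "gap",bp(0,-.048,.051))
for k in (-.08,.08): print(proj("top",bp(k,-.07,.058)),proj("top",bp(k,-.026,.058)))
crop(im,115,150,205,245,6,"pics/p3.png")
E
```

```text
[ 0.52309077 -0.26175162  0.12278554] 0.02998590229977754 [-0.92 -0.01  2.1   0.71  0.9  -1.52]
turn [-0.05 -0.02 -0.06] shift [0.03 0.05 1.57]  shift-in-old [0.02 0.06 1.57]
[201 162 112] [199 158 108]
((149.37574768066406, 203.84957885742188), (60.761322021484375, 25.023473739624023), 60.75117111206055) 457
[0.53004714 0.26182532 0.058     ] gap [0.53006179 0.28293777 0.051     ]
[124.89220914 184.81262266] [137.32208978 178.17333339]
[148.02730458 229.95295113] [160.56586023 223.22409084]
```

Call:
{"name": "jog_arm", "arguments": {"targets": [{"dx": 0.02,"dy": 0.05,"dz": 0.57,"rx": -0.05,"ry": -0.02,"rz": -0.06},{"dx": 0,"dy": 0,"dz": 0.6,"rx": 0,"ry": 0,"rz": 0},{"dx": 0,"dy": 0,"dz": 0.4,"rx": 0,"ry": 0,"rz": 0},{"dx": 0,"dy": 0,"dz": 0,"rx": 0,"ry": 0,"rz": 0}]}}

```text
time_s: 16.85
tcp_pos: [0.5704, -0.2479, 0.0606]
eef_rot: [0.19, 0.6, 0.741, 0.234]
force: [-0.6, 0.0, 0.6]
width: 0.0302
finger_force: 0.0
```

Call:
{"name": "jog_arm", "arguments": {"targets": [{"dx": 0,"dy": 0,"dz": 0,"rx": 0,"ry": 0,"rz": 0},{"dx": 0,"dy": 0,"dz": 0,"rx": 0,"ry": 0,"rz": 0},{"dx": 0,"dy": 0,"dz": 0,"rx": 0,"ry": 0,"rz": 0}], "jaw": 0, "force": 25}}

```text
time_s: 17.23
tcp_pos: [0.5699, -0.25, 0.0614]
eef_rot: [0.191, 0.601, 0.74, 0.233]
force: [-4.4, 0.8, 4.5]
width: 0.0144
finger_force: 25.0
```

Call:
{"name": "jog_arm", "arguments": {"targets": [{"dx": 0,"dy": 0,"dz": -0.4,"rx": 0,"ry": 0,"rz": 0},{"dx": 0,"dy": 0,"dz": -0.8,"rx": 0,"ry": 0,"rz": 0},{"dx": 0,"dy": 0,"dz": -0.96,"rx": 0,"ry": 0,"rz": 0}]}}

```text
time_s: 17.6
tcp_pos: [0.508, -0.2619, 0.1491]
eef_rot: [0.19, 0.601, 0.74, 0.233]
force: [0.3, -0.2, -0.9]
width: 0.0142
finger_force: 25.0
```

```bash
python3 - <<'E'
from h import *
print(cur()[0],get_state()["width"])
st=rows([.47,.05,.24],tilt(28,38),8); st=rows([.43,.42,.12],tilt(48,45),9,st)
E
```

```text
[ 0.5079756  -0.26194035  0.14907557] 0.014225167249210812
{"dx":0.78,"dy":0.19,"dz":-0.15,"rx":-0.04,"ry":0.12,"rz":-0.16},{"dx":0.78,"dy":0.21,"dz":-0.13,"rx":-0.04,"ry":0.12,"rz":-0.16},{"dx":0.78,"dy":0.23,"dz":-0.11,"rx":-0.04,"ry":0.12,"rz":-0.16},{"dx":0.77,"dy":0.25,"dz":-0.09,"rx":-0.04,"ry":0.12,"rz":-0.16},{"dx":0.77,"dy":0.28,"dz":-0.08,"rx":-0.04,"ry":0.12,"rz":-0.16},{"dx":0.76,"dy":0.3,"dz":-0.06,"rx":-0.04,"ry":0.12,"rz":-0.16},{"dx":0.75,"dy":0.32,"dz":-0.04,"rx":-0.04,"ry":0.12,"rz":-0.16},{"dx":0.74,"dy":0.34,"dz":-0.02,"rx":-0.04,"ry":0.12,"rz":-0.16}
{"dx":0.77,"dy":0.07,"dz":0.4,"rx":-0.07,"ry":0.15,"rz":-0.17},{"dx":0.76,"dy":0.09,"dz":0.42,"rx":-0.07,"ry":0.15,"rz":-0.17},{"dx":0.74,"dy":0.11,"dz":0.44,"rx":-0.07,"ry":0.15,"rz":-0.17},{"dx":0.73,"dy":0.12,"dz":0.46,"rx":-0.07,"ry":0.15,"rz":-0.17},{"dx":0.71,"dy":0.14,"dz":0.48,"rx":-0.07,"ry":0.15,"rz":-0.17},{"dx":0.69,"dy":0.15,"dz":0.5,"rx":-0.07,"ry":0.15,"rz":-0.17},{"dx":0.67,"dy":0.17,"dz":0.52,"rx":-0.07,"ry":0.15,"rz":-0.17},{"dx":0.66,"dy":0.18,"dz":0.54,"rx":-0.07,"ry":0.15,"rz":-0.17},{"dx":0.64,"dy":0.19,"dz":0.56,"rx":-0.07,"ry":0.15,"rz":-0.17}
```

Call:
{"name": "jog_arm", "arguments": {"targets": [{"dx": 0.78,"dy": 0.19,"dz": -0.15,"rx": -0.04,"ry": 0.12,"rz": -0.16},{"dx": 0.78,"dy": 0.21,"dz": -0.13,"rx": -0.04,"ry": 0.12,"rz": -0.16},{"dx": 0.78,"dy": 0.23,"dz": -0.11,"rx": -0.04,"ry": 0.12,"rz": -0.16},{"dx": 0.77,"dy": 0.25,"dz": -0.09,"rx": -0.04,"ry": 0.12,"rz": -0.16},{"dx": 0.77,"dy": 0.28,"dz": -0.08,"rx": -0.04,"ry": 0.12,"rz": -0.16},{"dx": 0.76,"dy": 0.3,"dz": -0.06,"rx": -0.04,"ry": 0.12,"rz": -0.16},{"dx": 0.75,"dy": 0.32,"dz": -0.04,"rx": -0.04,"ry": 0.12,"rz": -0.16},{"dx": 0.74,"dy": 0.34,"dz": -0.02,"rx": -0.04,"ry": 0.12,"rz": -0.16}]}}

```text
time_s: 18.6
tcp_pos: [0.4712, 0.0508, 0.2399]
eef_rot: [0.17, 0.488, 0.809, 0.281]
force: [0.9, 0.1, -0.2]
width: 0.0138
finger_force: 25.0
```

Call:
{"name": "jog_arm", "arguments": {"targets": [{"dx": 0.77,"dy": 0.07,"dz": 0.4,"rx": -0.07,"ry": 0.15,"rz": -0.17},{"dx": 0.76,"dy": 0.09,"dz": 0.42,"rx": -0.07,"ry": 0.15,"rz": -0.17},{"dx": 0.74,"dy": 0.11,"dz": 0.44,"rx": -0.07,"ry": 0.15,"rz": -0.17},{"dx": 0.73,"dy": 0.12,"dz": 0.46,"rx": -0.07,"ry": 0.15,"rz": -0.17},{"dx": 0.71,"dy": 0.14,"dz": 0.48,"rx": -0.07,"ry": 0.15,"rz": -0.17},{"dx": 0.69,"dy": 0.15,"dz": 0.5,"rx": -0.07,"ry": 0.15,"rz": -0.17},{"dx": 0.67,"dy": 0.17,"dz": 0.52,"rx": -0.07,"ry": 0.15,"rz": -0.17},{"dx": 0.66,"dy": 0.18,"dz": 0.54,"rx": -0.07,"ry": 0.15,"rz": -0.17},{"dx": 0.64,"dy": 0.19,"dz": 0.56,"rx": -0.07,"ry": 0.15,"rz": -0.17},{"dx": 0,"dy": 0,"dz": 0,"rx": 0,"ry": 0,"rz": 0}]}}

```text
time_s: 19.85
tcp_pos: [0.4289, 0.4207, 0.1167]
eef_rot: [0.134, 0.329, 0.865, 0.354]
force: [0.8, -0.3, -0.4]
width: 0.0139
finger_force: 25.0
```

```bash
python3 - <<'E'
from h import *
print(cur()[0],get_state()["width"]); rows([.46,.46,.021],tilt(48,45),3)
E
```

```text
[0.4289082  0.42074054 0.11666777] 0.013876717984638288
{"dx":0.02,"dy":-0.21,"dz":0.69,"rx":-0.02,"ry":-0.01,"rz":0.01},{"dx":0.02,"dy":-0.21,"dz":0.69,"rx":-0.02,"ry":-0.01,"rz":0.01},{"dx":0.02,"dy":-0.21,"dz":0.69,"rx":-0.02,"ry":-0.01,"rz":0.01}
```

Call:
{"name": "jog_arm", "arguments": {"targets": [{"dx": 0.02,"dy": -0.21,"dz": 0.69,"rx": -0.02,"ry": -0.01,"rz": 0.01},{"dx": 0.02,"dy": -0.21,"dz": 0.69,"rx": -0.02,"ry": -0.01,"rz": 0.01},{"dx": 0.02,"dy": -0.21,"dz": 0.69,"rx": -0.02,"ry": -0.01,"rz": 0.01},{"dx": 0,"dy": 0,"dz": 0,"rx": 0,"ry": 0,"rz": 0}]}}

```text
time_s: 20.35
tcp_pos: [0.4609, 0.4572, 0.0237]
eef_rot: [0.137, 0.333, 0.862, 0.357]
force: [-0.3, -0.4, -1.2]
width: 0.0139
finger_force: 25.0
```

Call:
{"name": "jog_arm", "arguments": {"targets": [{"dx": 0,"dy": 0,"dz": -0.1,"rx": 0,"ry": 0,"rz": 0},{"dx": 0,"dy": 0,"dz": -0.15,"rx": 0,"ry": 0,"rz": 0},{"dx": 0,"dy": 0,"dz": -0.2,"rx": 0,"ry": 0,"rz": 0},{"dx": 0,"dy": 0,"dz": -0.3,"rx": 0,"ry": 0,"rz": 0},{"dx": 0,"dy": 0,"dz": -0.6,"rx": 0,"ry": 0,"rz": 0},{"dx": 0,"dy": 0,"dz": -0.6,"rx": 0,"ry": 0,"rz": 0}], "jaw": 0.24}}

```text
time_s: 21.1
tcp_pos: [0.4152, 0.4063, 0.0974]
eef_rot: [0.14, 0.332, 0.861, 0.36]
force: [1.4, 0.1, 0.8]
width: 0.0228
finger_force: 0.0
```

```bash
cat >> h.py <<'E'
def flat(z=.014):
    im=eyes.snapshot("top"); hsv=cv2.cvtColor(im,cv2.COLOR_RGB2HSV)
    m=cv2.inRange(hsv,(8,70,110),(22,200,255)); m[:, :55]=0; m[:190]=0; m[:,126:]=0; m[285:]=0
    n,l,s,c=cv2.connectedComponentsWithStats(m); k=1+np.argmax(s[1:,4]); ys,xs=np.nonzero(l==k)
    r=cv2.minAreaRect(np.c_[xs,ys].astype(np.float32)); b=cv2.boxPoints(r); P=np.array([onz("top",p,z) for p in b])
    e=[P[1]-P[0],P[2]-P[1]]; L=max(e,key=np.linalg.norm); W=min(e,key=np.linalg.norm)
    print("flat px",b.round(1).tolist(),"n",s[k,4],"c",P.mean(0).round(3),"L,W",np.linalg.norm(L).round(3),np.linalg.norm(W).round(3),"yaw",np.degrees(np.arctan2(L[1],L[0])).round(1))
E
python3 - <<'E'
from h import *
print(cur()[0],get_state()["width"]); flat()
E
```

```text
[0.41519776 0.40633421 0.09743694] 0.022820093712650914
flat px [[73.9000015258789, 243.0], [108.69999694824219, 205.89999389648438], [118.80000305175781, 215.39999389648438], [84.0, 252.5]] n 588 c [0.453 0.445 0.014] L,W 0.162 0.046 yaw -43.2
```

```bash
python3 - <<'E'
from h import *
c=[.450,.4425]; st=rows([*c,.09],down(47),6)
st=(np.array([*c,.09]),down(47)); st=rows([*c,.004],down(47),3,st); st=(np.array([*c,.13]),down(47)); g=bp(-.048,0,.065); print(g); rows([g[0],g[1],.13],down(27.6),7,st)
E
```

```text
{"dx":0,"dy":0.1,"dz":0.14,"rx":0.76,"ry":0,"rz":0.01},{"dx":0,"dy":0.11,"dz":0.13,"rx":0.76,"ry":0,"rz":0.01},{"dx":0,"dy":0.13,"dz":0.11,"rx":0.76,"ry":0,"rz":0.01},{"dx":0,"dy":0.14,"dz":0.09,"rx":0.76,"ry":0,"rz":0.01},{"dx":0,"dy":0.15,"dz":0.07,"rx":0.76,"ry":0,"rz":0.01},{"dx":0,"dy":0.16,"dz":0.05,"rx":0.76,"ry":0,"rz":0.01}
{"dx":0,"dy":0,"dz":0.57,"rx":0,"ry":0,"rz":0},{"dx":0,"dy":0,"dz":0.57,"rx":0,"ry":0,"rz":0},{"dx":0,"dy":0,"dz":0.57,"rx":0,"ry":0,"rz":0}
[0.59483777 0.26263821 0.065     ]
{"dx":-0.65,"dy":-0.09,"dz":0,"rx":0,"ry":0,"rz":0.28},{"dx":-0.66,"dy":-0.06,"dz":0,"rx":0,"ry":0,"rz":0.28},{"dx":-0.66,"dy":-0.03,"dz":0,"rx":0,"ry":0,"rz":0.28},{"dx":-0.66,"dy":0,"dz":0,"rx":0,"ry":0,"rz":0.28},{"dx":-0.66,"dy":0.04,"dz":0,"rx":0,"ry":0,"rz":0.28},{"dx":-0.66,"dy":0.07,"dz":0,"rx":0,"ry":0,"rz":0.28},{"dx":-0.65,"dy":0.1,"dz":0,"rx":0,"ry":0,"rz":0.28}
```

Call:
{"name": "jog_arm", "arguments": {"targets": [{"dx": 0,"dy": 0.1,"dz": 0.14,"rx": 0.76,"ry": 0,"rz": 0.01},{"dx": 0,"dy": 0.11,"dz": 0.13,"rx": 0.76,"ry": 0,"rz": 0.01},{"dx": 0,"dy": 0.13,"dz": 0.11,"rx": 0.76,"ry": 0,"rz": 0.01},{"dx": 0,"dy": 0.14,"dz": 0.09,"rx": 0.76,"ry": 0,"rz": 0.01},{"dx": 0,"dy": 0.15,"dz": 0.07,"rx": 0.76,"ry": 0,"rz": 0.01},{"dx": 0,"dy": 0.16,"dz": 0.05,"rx": 0.76,"ry": 0,"rz": 0.01},{"dx": 0,"dy": 0,"dz": 0,"rx": 0,"ry": 0,"rz": 0}], "jaw": 0.8}}

```text
time_s: 22.02
tcp_pos: [0.4444, 0.4467, 0.0918]
eef_rot: [0.008, 0.357, 0.933, 0.043]
force: [-0.1, 0.3, -1.0]
width: 0.0751
finger_force: 0.0
```

```bash
python3 - <<'E'
from h import *
print(cur()[0]); rows([.450,.4425,.003],down(47),4)
E
```

```text
[0.44438656 0.44671002 0.09175538]
{"dx":-0.04,"dy":-0.04,"dz":0.44,"rx":0.12,"ry":-0.02,"rz":0.03},{"dx":-0.04,"dy":-0.03,"dz":0.44,"rx":0.12,"ry":-0.02,"rz":0.03},{"dx":-0.04,"dy":-0.02,"dz":0.44,"rx":0.12,"ry":-0.02,"rz":0.03},{"dx":-0.04,"dy":-0.01,"dz":0.44,"rx":0.12,"ry":-0.02,"rz":0.03}
```

Call:
{"name": "jog_arm", "arguments": {"targets": [{"dx": -0.04,"dy": -0.04,"dz": 0.44,"rx": 0.12,"ry": -0.02,"rz": 0.03},{"dx": -0.04,"dy": -0.03,"dz": 0.44,"rx": 0.12,"ry": -0.02,"rz": 0.03},{"dx": -0.04,"dy": -0.02,"dz": 0.44,"rx": 0.12,"ry": -0.02,"rz": 0.03},{"dx": -0.04,"dy": -0.01,"dz": 0.44,"rx": 0.12,"ry": -0.02,"rz": 0.03},{"dx": 0,"dy": 0,"dz": 0,"rx": 0,"ry": 0,"rz": 0}]}}

```text
time_s: 22.65
tcp_pos: [0.4464, 0.4395, 0.0016]
eef_rot: [-0.002, 0.367, 0.93, 0.0]
force: [0.1, 0.3, 0.4]
width: 0.075
finger_force: 0.0
```

Call:
{"name": "jog_arm", "arguments": {"targets": [{"dx": 0,"dy": 0,"dz": 0,"rx": 0,"ry": 0,"rz": 0},{"dx": 0,"dy": 0,"dz": 0,"rx": 0,"ry": 0,"rz": 0},{"dx": 0,"dy": 0,"dz": 0,"rx": 0,"ry": 0,"rz": 0},{"dx": 0,"dy": 0,"dz": 0,"rx": 0,"ry": 0,"rz": 0}], "jaw": 0, "force": 25}}

```text
time_s: 23.15
tcp_pos: [0.4471, 0.4407, 0.002]
eef_rot: [-0.002, 0.367, 0.93, 0.0]
force: [0.2, -0.1, 2.1]
width: 0.0437
finger_force: 25.0
```

```bash
python3 - <<'E'
from h import *
p,Rc=cur(); print(p,get_state()["width"],Rc[:,2].round(3)); g=bp(-.048,0,.065)
st=(p+[0,0,.115],Rc); rows([g[0],g[1],.125],down(27.6),8,st)
E
```

```text
[0.44712637 0.44068025 0.00197984] 0.04366337753742351 [-0.004  0.002 -1.   ]
{"dx":-0.57,"dy":-0.07,"dz":-0.02,"rx":0,"ry":0,"rz":0.24},{"dx":-0.58,"dy":-0.05,"dz":-0.02,"rx":0,"ry":0,"rz":0.24},{"dx":-0.58,"dy":-0.03,"dz":-0.02,"rx":0,"ry":0,"rz":0.24},{"dx":-0.58,"dy":0,"dz":-0.02,"rx":0,"ry":0,"rz":0.24},{"dx":-0.58,"dy":0.02,"dz":-0.02,"rx":0,"ry":0,"rz":0.24},{"dx":-0.58,"dy":0.05,"dz":-0.02,"rx":0,"ry":0,"rz":0.24},{"dx":-0.57,"dy":0.07,"dz":-0.02,"rx":0,"ry":0,"rz":0.24},{"dx":-0.57,"dy":0.1,"dz":-0.02,"rx":0,"ry":0,"rz":0.24}
```

Call:
{"name": "jog_arm", "arguments": {"targets": [{"dx": 0,"dy": 0,"dz": -0.5,"rx": 0,"ry": 0,"rz": 0},{"dx": 0,"dy": 0,"dz": -0.9,"rx": 0,"ry": 0,"rz": 0},{"dx": 0,"dy": 0,"dz": -0.9,"rx": 0,"ry": 0,"rz": 0},{"dx": -0.57,"dy": -0.07,"dz": -0.02,"rx": 0,"ry": 0,"rz": 0.24},{"dx": -0.58,"dy": -0.05,"dz": -0.02,"rx": 0,"ry": 0,"rz": 0.24},{"dx": -0.58,"dy": -0.03,"dz": -0.02,"rx": 0,"ry": 0,"rz": 0.24},{"dx": -0.58,"dy": 0,"dz": -0.02,"rx": 0,"ry": 0,"rz": 0.24},{"dx": -0.58,"dy": 0.02,"dz": -0.02,"rx": 0,"ry": 0,"rz": 0.24},{"dx": -0.58,"dy": 0.05,"dz": -0.02,"rx": 0,"ry": 0,"rz": 0.24},{"dx": -0.57,"dy": 0.07,"dz": -0.02,"rx": 0,"ry": 0,"rz": 0.24},{"dx": -0.57,"dy": 0.1,"dz": -0.02,"rx": 0,"ry": 0,"rz": 0.24},{"dx": 0,"dy": 0,"dz": 0,"rx": 0,"ry": 0,"rz": 0}]}}

```text
time_s: 24.65
tcp_pos: [0.596, 0.2606, 0.123]
eef_rot: [-0.003, 0.518, 0.856, -0.001]
force: [-0.7, 0.0, -0.2]
width: 0.0434
finger_force: 25.0
```

```bash
python3 - <<'E'
from h import *
g=bp(-.048,0,.0605); print(cur()[0],get_state()["width"]); go(g,down(27.6))
E
```

```text
[0.59597856 0.26063136 0.12296107] 0.04335455526713566
turn [-0.03 -0.02  0.01] shift [ 0.05 -0.    1.25]  shift-in-old [0.04 0.   1.25]
```

Call:
{"name": "jog_arm", "arguments": {"targets": [{"dx": 0.04,"dy": 0,"dz": 0.6,"rx": -0.03,"ry": -0.02,"rz": 0},{"dx": 0,"dy": 0,"dz": 0.4,"rx": 0,"ry": 0,"rz": 0},{"dx": 0,"dy": 0,"dz": 0.24,"rx": 0,"ry": 0,"rz": 0},{"dx": 0,"dy": 0,"dz": 0,"rx": 0,"ry": 0,"rz": 0}]}}

```text
time_s: 25.15
tcp_pos: [0.594, 0.2642, 0.0609]
eef_rot: [-0.0, 0.516, 0.856, 0.0]
force: [0.4, -0.6, -1.2]
width: 0.0437
finger_force: 25.0
```

Call:
{"name": "jog_arm", "arguments": {"targets": [{"dx": 0,"dy": 0,"dz": 0,"rx": 0,"ry": 0,"rz": 0},{"dx": 0,"dy": 0,"dz": 0,"rx": 0,"ry": 0,"rz": 0},{"dx": 0,"dy": 0,"dz": -0.3,"rx": 0,"ry": 0,"rz": 0},{"dx": 0,"dy": 0,"dz": -0.8,"rx": 0,"ry": 0,"rz": 0},{"dx": 0,"dy": 0,"dz": -0.9,"rx": 0,"ry": 0,"rz": 0},{"dx": 0,"dy": 0,"dz": -0.9,"rx": 0,"ry": 0,"rz": 0}], "jaw": 0.62}}

```text
time_s: 25.9
tcp_pos: [0.5943, 0.2638, 0.2093]
eef_rot: [0.001, 0.517, 0.856, 0.001]
force: [0.4, 0.2, -0.3]
width: 0.0583
finger_force: 0.0
```

```bash
python3 - <<'E'
from h import *
print(cur()[0])
st=rows([.52,.03,.25],down(15),7); g=grasp("c",back=.08); print(g)
st=rows(g,Rrack,9,st); print(st[0])
E
```

```text
[0.59429051 0.26382369 0.20930674]
{"dx":-0.49,"dy":-0.5,"dz":-0.12,"rx":0,"ry":0,"rz":0.18},{"dx":-0.51,"dy":-0.48,"dz":-0.12,"rx":0,"ry":0,"rz":0.18},{"dx":-0.52,"dy":-0.47,"dz":-0.12,"rx":0,"ry":0,"rz":0.18},{"dx":-0.54,"dy":-0.45,"dz":-0.12,"rx":0,"ry":0,"rz":0.18},{"dx":-0.55,"dy":-0.43,"dz":-0.12,"rx":0,"ry":0,"rz":0.18},{"dx":-0.56,"dy":-0.42,"dz":-0.12,"rx":0,"ry":0,"rz":0.18},{"dx":-0.58,"dy":-0.4,"dz":-0.12,"rx":0,"ry":0,"rz":0.18}
[ 0.57900987 -0.24878156  0.12532363]
{"dx":-0.63,"dy":-0.04,"dz":0.28,"rx":-0.39,"ry":-0.01,"rz":0.04},{"dx":-0.63,"dy":-0.05,"dz":0.28,"rx":-0.39,"ry":-0.01,"rz":0.04},{"dx":-0.63,"dy":-0.06,"dz":0.27,"rx":-0.39,"ry":-0.01,"rz":0.04},{"dx":-0.63,"dy":-0.08,"dz":0.27,"rx":-0.39,"ry":-0.01,"rz":0.04},{"dx":-0.63,"dy":-0.09,"dz":0.27,"rx":-0.39,"ry":-0.01,"rz":0.04},{"dx":-0.63,"dy":-0.11,"dz":0.26,"rx":-0.39,"ry":-0.01,"rz":0.04},{"dx":-0.63,"dy":-0.12,"dz":0.25,"rx":-0.39,"ry":-0.01,"rz":0.04},{"dx":-0.63,"dy":-0.13,"dz":0.25,"rx":-0.39,"ry":-0.01,"rz":0.04},{"dx":-0.63,"dy":-0.14,"dz":0.24,"rx":-0.39,"ry":-0.01,"rz":0.04}
[ 0.579088   -0.24756287  0.12514835]
```

Call:
{"name": "jog_arm", "arguments": {"targets": [{"dx": -0.49,"dy": -0.5,"dz": -0.12,"rx": 0,"ry": 0,"rz": 0.18},{"dx": -0.51,"dy": -0.48,"dz": -0.12,"rx": 0,"ry": 0,"rz": 0.18},{"dx": -0.52,"dy": -0.47,"dz": -0.12,"rx": 0,"ry": 0,"rz": 0.18},{"dx": -0.54,"dy": -0.45,"dz": -0.12,"rx": 0,"ry": 0,"rz": 0.18},{"dx": -0.55,"dy": -0.43,"dz": -0.12,"rx": 0,"ry": 0,"rz": 0.18},{"dx": -0.56,"dy": -0.42,"dz": -0.12,"rx": 0,"ry": 0,"rz": 0.18},{"dx": -0.58,"dy": -0.4,"dz": -0.12,"rx": 0,"ry": 0,"rz": 0.18}], "jaw": 0.32}}

```text
time_s: 26.78
tcp_pos: [0.5195, 0.0289, 0.2499]
eef_rot: [0.001, 0.608, 0.794, 0.001]
force: [1.6, -0.9, 0.8]
width: 0.0299
finger_force: 0.0
```

Call:
{"name": "jog_arm", "arguments": {"targets": [{"dx": -0.63,"dy": -0.04,"dz": 0.28,"rx": -0.39,"ry": -0.01,"rz": 0.04},{"dx": -0.63,"dy": -0.05,"dz": 0.28,"rx": -0.39,"ry": -0.01,"rz": 0.04},{"dx": -0.63,"dy": -0.06,"dz": 0.27,"rx": -0.39,"ry": -0.01,"rz": 0.04},{"dx": -0.63,"dy": -0.08,"dz": 0.27,"rx": -0.39,"ry": -0.01,"rz": 0.04},{"dx": -0.63,"dy": -0.09,"dz": 0.27,"rx": -0.39,"ry": -0.01,"rz": 0.04},{"dx": -0.63,"dy": -0.11,"dz": 0.26,"rx": -0.39,"ry": -0.01,"rz": 0.04},{"dx": -0.63,"dy": -0.12,"dz": 0.25,"rx": -0.39,"ry": -0.01,"rz": 0.04},{"dx": -0.63,"dy": -0.13,"dz": 0.25,"rx": -0.39,"ry": -0.01,"rz": 0.04},{"dx": -0.63,"dy": -0.14,"dz": 0.24,"rx": -0.39,"ry": -0.01,"rz": 0.04},{"dx": 0,"dy": 0,"dz": 0,"rx": 0,"ry": 0,"rz": 0}]}}

```text
time_s: 28.02
tcp_pos: [0.578, -0.2491, 0.122]
eef_rot: [0.189, 0.605, 0.737, 0.235]
force: [-0.8, 0.6, -0.2]
width: 0.03
finger_force: 0.0
```

```bash
python3 - <<'E'
from h import *
print(cur()[0],get_state()["width"]); go(grasp("c"),Rrack)
a=eyes.snapshot("top"); b=eyes.snapshot("scene")
crop(a,115,150,205,245,4,"pics/m1.png"); crop(b,285,215,415,345,3,"pics/m2.png")
x,y=cv2.imread("pics/m1.png"),cv2.imread("pics/m2.png"); h=max(x.shape[0],y.shape[0])
f=lambda i:cv2.copyMakeBorder(i,0,h-i.shape[0],0,0,cv2.BORDER_CONSTANT)
cv2.imwrite("pics/m.png",np.hstack([f(x),f(y)])); print(f(x).shape)
for c in((-.08,-.07),(-.08,-.026),(.08,-.07),(.08,-.026)): print("gap",proj("top",bp(*c,.058)).round(1))
for c in((-.07,-.08),(-.026,-.08),(-.07,.08),(-.026,.08)): print("top1",proj("top",bp(*c,.072)).round(1))
E
```

```text
[ 0.5780227  -0.24913432  0.12197238] 0.030040567388405364
turn [ 0.01 -0.01 -0.04] shift [0.   0.06 1.56]  shift-in-old [0.   0.05 1.56]
(390, 360, 3)
gap [124.9 184.8]
gap [137.3 178.2]
gap [148. 230.]
gap [160.6 223.2]
top1 [122.  188.7]
top1 [128.4 201.2]
top1 [167.6 164.3]
top1 [174.1 176.7]
```

View pics/m.png

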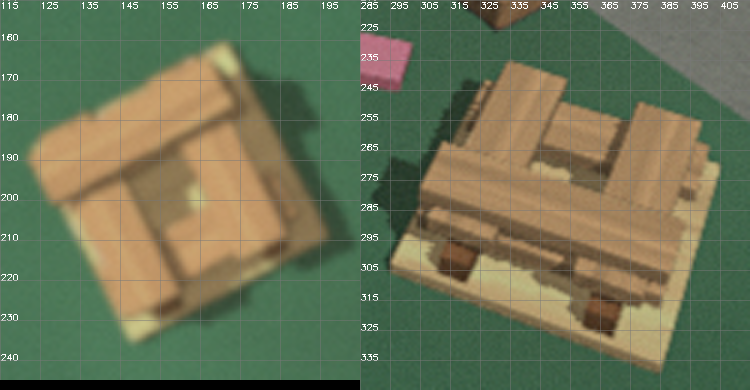

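The gap slat (corner at (148,231)) and the first top slat (corners at (122,188) and (173,176)) lie where predicted, flat. Now slat_c.

Call:
{"name": "jog_arm", "arguments": {"targets": [{"dx": 0,"dy": 0.05,"dz": 0.56,"rx": 0,"ry": 0,"rz": -0.04},{"dx": 0,"dy": 0,"dz": 0.6,"rx": 0,"ry": 0,"rz": 0},{"dx": 0,"dy": 0,"dz": 0.4,"rx": 0,"ry": 0,"rz": 0},{"dx": 0,"dy": 0,"dz": 0,"rx": 0,"ry": 0,"rz": 0}]}}

```text
time_s: 28.62
tcp_pos: [0.6253, -0.236, 0.0603]
eef_rot: [0.19, 0.6, 0.741, 0.235]
force: [-0.4, 0.5, 0.1]
width: 0.03
finger_force: 0.0
```

Call:
{"name": "jog_arm", "arguments": {"targets": [{"dx": 0,"dy": 0,"dz": 0,"rx": 0,"ry": 0,"rz": 0},{"dx": 0,"dy": 0,"dz": 0,"rx": 0,"ry": 0,"rz": 0},{"dx": 0,"dy": 0,"dz": 0,"rx": 0,"ry": 0,"rz": 0}], "jaw": 0, "force": 25}}

```text
time_s: 29.0
tcp_pos: [0.6249, -0.2382, 0.0613]
eef_rot: [0.191, 0.601, 0.74, 0.235]
force: [-3.6, 0.7, 4.5]
width: 0.0139
finger_force: 25.0
```

Call:
{"name": "jog_arm", "arguments": {"targets": [{"dx": 0,"dy": 0,"dz": -0.4,"rx": 0,"ry": 0,"rz": 0},{"dx": 0,"dy": 0,"dz": -0.8,"rx": 0,"ry": 0,"rz": 0},{"dx": 0,"dy": 0,"dz": -0.96,"rx": 0,"ry": 0,"rz": 0}]}}

```text
time_s: 29.38
tcp_pos: [0.5628, -0.2505, 0.1487]
eef_rot: [0.19, 0.601, 0.74, 0.235]
force: [0.2, -0.6, -1.1]
width: 0.0141
finger_force: 25.0
```

```bash
python3 - <<'E'
from h import *
print(cur()[0],get_state()["width"])
st=rows([.47,.05,.25],tilt(28,38),9); st=rows([.43,.42,.12],tilt(48,45),9,st)
E
```

```text
[ 0.56280974 -0.25053619  0.14871194] 0.01406579437744894
{"dx":0.7,"dy":0.08,"dz":-0.22,"rx":-0.03,"ry":0.11,"rz":-0.14},{"dx":0.7,"dy":0.09,"dz":-0.21,"rx":-0.03,"ry":0.11,"rz":-0.14},{"dx":0.7,"dy":0.11,"dz":-0.19,"rx":-0.03,"ry":0.11,"rz":-0.14},{"dx":0.7,"dy":0.13,"dz":-0.18,"rx":-0.03,"ry":0.11,"rz":-0.14},{"dx":0.7,"dy":0.15,"dz":-0.16,"rx":-0.03,"ry":0.11,"rz":-0.14},{"dx":0.7,"dy":0.17,"dz":-0.15,"rx":-0.03,"ry":0.11,"rz":-0.14},{"dx":0.7,"dy":0.18,"dz":-0.14,"rx":-0.03,"ry":0.11,"rz":-0.14},{"dx":0.7,"dy":0.2,"dz":-0.12,"rx":-0.03,"ry":0.11,"rz":-0.14},{"dx":0.69,"dy":0.22,"dz":-0.11,"rx":-0.03,"ry":0.11,"rz":-0.14}
{"dx":0.76,"dy":0.06,"dz":0.42,"rx":-0.08,"ry":0.14,"rz":-0.17},{"dx":0.75,"dy":0.08,"dz":0.44,"rx":-0.08,"ry":0.14,"rz":-0.17},{"dx":0.74,"dy":0.09,"dz":0.46,"rx":-0.08,"ry":0.14,"rz":-0.17},{"dx":0.72,"dy":0.11,"dz":0.48,"rx":-0.08,"ry":0.14,"rz":-0.17},{"dx":0.71,"dy":0.12,"dz":0.5,"rx":-0.08,"ry":0.14,"rz":-0.17},{"dx":0.69,"dy":0.14,"dz":0.52,"rx":-0.08,"ry":0.14,"rz":-0.17},{"dx":0.68,"dy":0.15,"dz":0.54,"rx":-0.08,"ry":0.14,"rz":-0.17},{"dx":0.66,"dy":0.16,"dz":0.56,"rx":-0.08,"ry":0.14,"rz":-0.17},{"dx":0.64,"dy":0.17,"dz":0.57,"rx":-0.08,"ry":0.14,"rz":-0.17}
```

Call:
{"name": "jog_arm", "arguments": {"targets": [{"dx": 0.7,"dy": 0.08,"dz": -0.22,"rx": -0.03,"ry": 0.11,"rz": -0.14},{"dx": 0.7,"dy": 0.09,"dz": -0.21,"rx": -0.03,"ry": 0.11,"rz": -0.14},{"dx": 0.7,"dy": 0.11,"dz": -0.19,"rx": -0.03,"ry": 0.11,"rz": -0.14},{"dx": 0.7,"dy": 0.13,"dz": -0.18,"rx": -0.03,"ry": 0.11,"rz": -0.14},{"dx": 0.7,"dy": 0.15,"dz": -0.16,"rx": -0.03,"ry": 0.11,"rz": -0.14},{"dx": 0.7,"dy": 0.17,"dz": -0.15,"rx": -0.03,"ry": 0.11,"rz": -0.14},{"dx": 0.7,"dy": 0.18,"dz": -0.14,"rx": -0.03,"ry": 0.11,"rz": -0.14},{"dx": 0.7,"dy": 0.2,"dz": -0.12,"rx": -0.03,"ry": 0.11,"rz": -0.14},{"dx": 0.69,"dy": 0.22,"dz": -0.11,"rx": -0.03,"ry": 0.11,"rz": -0.14}]}}

```text
time_s: 30.5
tcp_pos: [0.47, 0.0511, 0.2496]
eef_rot: [0.165, 0.489, 0.809, 0.281]
force: [1.1, -0.0, -0.0]
width: 0.0133
finger_force: 25.0
```

Call:
{"name": "jog_arm", "arguments": {"targets": [{"dx": 0.76,"dy": 0.06,"dz": 0.42,"rx": -0.08,"ry": 0.14,"rz": -0.17},{"dx": 0.75,"dy": 0.08,"dz": 0.44,"rx": -0.08,"ry": 0.14,"rz": -0.17},{"dx": 0.74,"dy": 0.09,"dz": 0.46,"rx": -0.08,"ry": 0.14,"rz": -0.17},{"dx": 0.72,"dy": 0.11,"dz": 0.48,"rx": -0.08,"ry": 0.14,"rz": -0.17},{"dx": 0.71,"dy": 0.12,"dz": 0.5,"rx": -0.08,"ry": 0.14,"rz": -0.17},{"dx": 0.69,"dy": 0.14,"dz": 0.52,"rx": -0.08,"ry": 0.14,"rz": -0.17},{"dx": 0.68,"dy": 0.15,"dz": 0.54,"rx": -0.08,"ry": 0.14,"rz": -0.17},{"dx": 0.66,"dy": 0.16,"dz": 0.56,"rx": -0.08,"ry": 0.14,"rz": -0.17},{"dx": 0.64,"dy": 0.17,"dz": 0.57,"rx": -0.08,"ry": 0.14,"rz": -0.17},{"dx": 0,"dy": 0,"dz": 0,"rx": 0,"ry": 0,"rz": 0}]}}

```text
time_s: 31.75
tcp_pos: [0.4297, 0.4211, 0.117]
eef_rot: [0.139, 0.332, 0.862, 0.357]
force: [-0.7, -0.4, -1.3]
width: 0.0139
finger_force: 25.0
```

```bash
python3 - <<'E'
from h import *
print(cur()[0],get_state()["width"]); rows([.46,.46,.021],tilt(48,45),3)
E
```

```text
[0.42970356 0.42110131 0.11700597] 0.013872736846113589
{"dx":0.03,"dy":-0.22,"dz":0.68,"rx":0,"ry":0.01,"rz":0},{"dx":0.03,"dy":-0.22,"dz":0.68,"rx":0,"ry":0.01,"rz":0},{"dx":0.02,"dy":-0.22,"dz":0.68,"rx":0,"ry":0.01,"rz":0}
```

Call:
{"name": "jog_arm", "arguments": {"targets": [{"dx": 0.03,"dy": -0.22,"dz": 0.68,"rx": 0,"ry": 0.01,"rz": 0},{"dx": 0.03,"dy": -0.22,"dz": 0.68,"rx": 0,"ry": 0.01,"rz": 0},{"dx": 0.02,"dy": -0.22,"dz": 0.68,"rx": 0,"ry": 0.01,"rz": 0},{"dx": 0,"dy": 0,"dz": 0,"rx": 0,"ry": 0,"rz": 0}]}}

```text
time_s: 32.25
tcp_pos: [0.4614, 0.4575, 0.0217]
eef_rot: [0.138, 0.333, 0.862, 0.357]
force: [-0.6, -0.4, -1.2]
width: 0.0138
finger_force: 25.0
```

Call:
{"name": "jog_arm", "arguments": {"targets": [{"dx": 0,"dy": 0,"dz": -0.1,"rx": 0,"ry": 0,"rz": 0},{"dx": 0,"dy": 0,"dz": -0.15,"rx": 0,"ry": 0,"rz": 0},{"dx": 0,"dy": 0,"dz": -0.2,"rx": 0,"ry": 0,"rz": 0},{"dx": 0,"dy": 0,"dz": -0.3,"rx": 0,"ry": 0,"rz": 0},{"dx": 0,"dy": 0,"dz": -0.6,"rx": 0,"ry": 0,"rz": 0},{"dx": 0,"dy": 0,"dz": -0.6,"rx": 0,"ry": 0,"rz": 0}], "jaw": 0.24}}

```text
time_s: 33.0
tcp_pos: [0.4155, 0.4067, 0.0957]
eef_rot: [0.14, 0.331, 0.861, 0.36]
force: [-0.2, -0.3, 0.6]
width: 0.0226
finger_force: 0.0
```

```bash
python3 - <<'E'
from h import *
print(cur()[0],get_state()["width"]); flat(); st=rows([.450,.4425,.09],down(47),6)
E
```

```text
[0.41554096 0.40674909 0.09572788] 0.022642644294255023
flat px [[74.4000015258789, 242.8000030517578], [108.5, 205.3000030517578], [118.69999694824219, 214.5], [84.5999984741211, 252.10000610351562]] n 593 c [0.455 0.444 0.014] L,W 0.161 0.045 yaw -42.3
{"dx":-0.01,"dy":0.1,"dz":0.14,"rx":0.76,"ry":0,"rz":0.02},{"dx":0,"dy":0.12,"dz":0.12,"rx":0.76,"ry":0,"rz":0.02},{"dx":0,"dy":0.13,"dz":0.11,"rx":0.76,"ry":0,"rz":0.02},{"dx":0,"dy":0.14,"dz":0.09,"rx":0.76,"ry":0,"rz":0.02},{"dx":0,"dy":0.15,"dz":0.07,"rx":0.76,"ry":0,"rz":0.02},{"dx":0,"dy":0.16,"dz":0.05,"rx":0.76,"ry":0,"rz":0.02}
```

Call:
{"name": "jog_arm", "arguments": {"targets": [{"dx": 0,"dy": 0.1,"dz": 0.14,"rx": 0.76,"ry": 0,"rz": 0.01},{"dx": 0,"dy": 0.12,"dz": 0.12,"rx": 0.76,"ry": 0,"rz": 0.01},{"dx": 0,"dy": 0.13,"dz": 0.11,"rx": 0.76,"ry": 0,"rz": 0.01},{"dx": 0,"dy": 0.14,"dz": 0.09,"rx": 0.76,"ry": 0,"rz": 0.01},{"dx": 0,"dy": 0.15,"dz": 0.07,"rx": 0.76,"ry": 0,"rz": 0.01},{"dx": 0,"dy": 0.16,"dz": 0.05,"rx": 0.76,"ry": 0,"rz": 0.01},{"dx": 0,"dy": 0,"dz": 0,"rx": 0,"ry": 0,"rz": 0}], "jaw": 0.8}}

```text
time_s: 33.92
tcp_pos: [0.4444, 0.4473, 0.0909]
eef_rot: [0.009, 0.356, 0.933, 0.046]
force: [-0.3, -0.4, 0.3]
width: 0.0755
finger_force: 0.0
```

```bash
python3 - <<'E'
from h import *
print(cur()[0]); rows([.452,.4425,.004],down(47.5),4)
E
```

```text
[0.44441007 0.44731933 0.09092222]
{"dx":-0.05,"dy":-0.03,"dz":0.43,"rx":0.13,"ry":-0.02,"rz":0.02},{"dx":-0.05,"dy":-0.02,"dz":0.43,"rx":0.13,"ry":-0.02,"rz":0.02},{"dx":-0.05,"dy":-0.01,"dz":0.43,"rx":0.13,"ry":-0.02,"rz":0.02},{"dx":-0.05,"dy":0,"dz":0.43,"rx":0.13,"ry":-0.02,"rz":0.02}
```

Call:
{"name": "jog_arm", "arguments": {"targets": [{"dx": -0.05,"dy": -0.03,"dz": 0.43,"rx": 0.13,"ry": -0.02,"rz": 0.02},{"dx": -0.05,"dy": -0.02,"dz": 0.43,"rx": 0.13,"ry": -0.02,"rz": 0.02},{"dx": -0.05,"dy": -0.01,"dz": 0.43,"rx": 0.13,"ry": -0.02,"rz": 0.02},{"dx": -0.05,"dy": 0,"dz": 0.43,"rx": 0.13,"ry": -0.02,"rz": 0.02},{"dx": 0,"dy": 0,"dz": 0,"rx": 0,"ry": 0,"rz": 0}]}}

```text
time_s: 34.55
tcp_pos: [0.4489, 0.44, 0.0022]
eef_rot: [-0.003, 0.363, 0.932, -0.001]
force: [-0.5, -0.4, 0.7]
width: 0.0753
finger_force: 0.0
```

Call:
{"name": "jog_arm", "arguments": {"targets": [{"dx": 0,"dy": 0,"dz": 0,"rx": 0,"ry": 0,"rz": 0},{"dx": 0,"dy": 0,"dz": 0,"rx": 0,"ry": 0,"rz": 0},{"dx": 0,"dy": 0,"dz": 0,"rx": 0,"ry": 0,"rz": 0},{"dx": 0,"dy": 0,"dz": 0,"rx": 0,"ry": 0,"rz": 0}], "jaw": 0, "force": 25}}

```text
time_s: 35.05
tcp_pos: [0.4502, 0.4416, 0.0032]
eef_rot: [-0.002, 0.362, 0.932, -0.0]
force: [0.1, 1.1, 2.7]
width: 0.0439
finger_force: 25.0
```

```bash
python3 - <<'E'
from h import *
p,Rc=cur(); print(p,get_state()["width"],Rc[:,2].round(3)); g=bp(.048,0,.065); print(g)
st=(p+[0,0,.115],Rc); rows([g[0],g[1],.125],down(27.6),8,st)
E
```

```text
[0.4501966  0.44156943 0.00317492] 0.043921199615748516 [-0.004  0.001 -1.   ]
[0.50976223 0.21816179 0.065     ]
{"dx":-0.49,"dy":-0.31,"dz":-0.02,"rx":0,"ry":0,"rz":0.25},{"dx":-0.5,"dy":-0.29,"dz":-0.02,"rx":0,"ry":0,"rz":0.25},{"dx":-0.51,"dy":-0.27,"dz":-0.02,"rx":0,"ry":0,"rz":0.25},{"dx":-0.52,"dy":-0.25,"dz":-0.02,"rx":0,"ry":0,"rz":0.25},{"dx":-0.53,"dy":-0.22,"dz":-0.02,"rx":0,"ry":0,"rz":0.25},{"dx":-0.54,"dy":-0.2,"dz":-0.02,"rx":0,"ry":0,"rz":0.25},{"dx":-0.55,"dy":-0.17,"dz":-0.02,"rx":0,"ry":0,"rz":0.25},{"dx":-0.56,"dy":-0.15,"dz":-0.02,"rx":0,"ry":0,"rz":0.25}
```

Call:
{"name": "jog_arm", "arguments": {"targets": [{"dx": 0,"dy": 0,"dz": -0.5,"rx": 0,"ry": 0,"rz": 0},{"dx": 0,"dy": 0,"dz": -0.9,"rx": 0,"ry": 0,"rz": 0},{"dx": 0,"dy": 0,"dz": -0.9,"rx": 0,"ry": 0,"rz": 0},{"dx": -0.49,"dy": -0.31,"dz": -0.02,"rx": 0,"ry": 0,"rz": 0.25},{"dx": -0.5,"dy": -0.29,"dz": -0.02,"rx": 0,"ry": 0,"rz": 0.25},{"dx": -0.51,"dy": -0.27,"dz": -0.02,"rx": 0,"ry": 0,"rz": 0.25},{"dx": -0.52,"dy": -0.25,"dz": -0.02,"rx": 0,"ry": 0,"rz": 0.25},{"dx": -0.53,"dy": -0.22,"dz": -0.02,"rx": 0,"ry": 0,"rz": 0.25},{"dx": -0.54,"dy": -0.2,"dz": -0.02,"rx": 0,"ry": 0,"rz": 0.25},{"dx": -0.55,"dy": -0.17,"dz": -0.02,"rx": 0,"ry": 0,"rz": 0.25},{"dx": -0.56,"dy": -0.15,"dz": -0.02,"rx": 0,"ry": 0,"rz": 0.25},{"dx": 0,"dy": 0,"dz": 0,"rx": 0,"ry": 0,"rz": 0}]}}

```text
time_s: 36.55
tcp_pos: [0.5098, 0.2168, 0.1249]
eef_rot: [-0.003, 0.52, 0.854, -0.002]
force: [-0.6, -0.6, -0.1]
width: 0.0435
finger_force: 25.0
```

```bash
python3 - <<'E'
from h import *
g=bp(.048,0,.0615); print(cur()[0],get_state()["width"]); go(g,down(27.6))
E
```

```text
[0.50981368 0.21681717 0.12487554] 0.04348834029937525
turn [-0.03 -0.02 -0.02] shift [0.02 0.01 1.27]  shift-in-old [0.02 0.02 1.27]
```

Call:
{"name": "jog_arm", "arguments": {"targets": [{"dx": 0.02,"dy": 0.01,"dz": 0.6,"rx": -0.03,"ry": -0.02,"rz": -0.02},{"dx": 0,"dy": 0,"dz": 0.4,"rx": 0,"ry": 0,"rz": 0},{"dx": 0,"dy": 0,"dz": 0.27,"rx": 0,"ry": 0,"rz": 0},{"dx": 0,"dy": 0,"dz": 0,"rx": 0,"ry": 0,"rz": 0}]}}

```text
time_s: 37.05
tcp_pos: [0.5092, 0.2198, 0.0611]
eef_rot: [0.0, 0.517, 0.856, -0.0]
force: [0.1, -0.4, -0.7]
width: 0.0435
finger_force: 25.0
```

Call:
{"name": "jog_arm", "arguments": {"targets": [{"dx": 0,"dy": 0,"dz": 0,"rx": 0,"ry": 0,"rz": 0},{"dx": 0,"dy": 0,"dz": 0,"rx": 0,"ry": 0,"rz": 0},{"dx": 0,"dy": 0,"dz": -0.3,"rx": 0,"ry": 0,"rz": 0},{"dx": 0,"dy": 0,"dz": -0.8,"rx": 0,"ry": 0,"rz": 0},{"dx": 0,"dy": 0,"dz": -0.9,"rx": 0,"ry": 0,"rz": 0},{"dx": 0,"dy": 0,"dz": -0.9,"rx": 0,"ry": 0,"rz": 0},{"dx": 0.9,"dy": 0,"dz": 0,"rx": 0,"ry": 0,"rz": 0},{"dx": 0.9,"dy": 0,"dz": 0,"rx": 0,"ry": 0,"rz": 0},{"dx": 0.9,"dy": 0,"dz": 0,"rx": 0,"ry": 0,"rz": 0},{"dx": 0.9,"dy": 0,"dz": 0,"rx": 0,"ry": 0,"rz": 0},{"dx": 0.9,"dy": 0,"dz": 0,"rx": 0,"ry": 0,"rz": 0}], "jaw": 0.62}}

```text
time_s: 38.42
tcp_pos: [0.4043, 0.4199, 0.208]
eef_rot: [0.001, 0.517, 0.856, 0.001]
force: [0.5, 0.4, -0.7]
width: 0.0582
finger_force: 0.0
```

```bash
python3 - <<'E'
from h import *
print(cur()[0],get_state()["width"])
im=eyes.snapshot("top"); hsv=cv2.cvtColor(im,cv2.COLOR_RGB2HSV)
# lit-wood mask: predicted top-face centres and corners (2 mm inside / 9 mm outside) of the top pair
for nm,x in(("top1",-.048),("top2",.048)):
    ins=[proj("top",bp(x+a,b,.072)).round().astype(int) for a in(-.016,0,.016) for b in(-.07,0,.07)]
    print(nm,[im[v,u].tolist() for u,v in ins])
crop(im,115,150,205,245,6,"pics/end.png")
E
```

```text
[0.40426283 0.41990636 0.20802193] 0.058233406339465325
top1 [[187, 148, 102], [188, 148, 100], [189, 149, 104], [185, 146, 100], [182, 142, 97], [174, 138, 93], [169, 132, 91], [172, 136, 93], [158, 125, 86]]
top2 [[187, 146, 100], [189, 148, 102], [190, 150, 102], [184, 144, 98], [183, 142, 97], [179, 139, 95], [172, 135, 92], [157, 127, 87], [158, 129, 88]]
```

```bash
python3 - <<'E'
import cv2
print(cv2.imread("pics/end.png").shape)
E
```

```text
(570, 540, 3)
```

```bash
python3 -c "
from workcell import manip
print(manip.close_job())"
```

```text
the job is handed in; nothing more can be done
None
```

I laid all three slats on the pile, one in the middle-layer gap and two square across the top, and handed the job in at about 38 s; pictures confirmed the first two, the last only by a colour check and the release position, and the judge returned no verdict.

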